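# Rebuild the spindle stack of a tube rotator under its magnifier

## Task

The rotator's spindle is to be restacked: swing the magnifier well clear of the spindle by its knob (keep off the lens), then thread every spacer, then every washer, and last the bushing flange down onto the spindle, all lying flat and fully down on one another. Then swing the magnifier back so that its lens is centred over the stack for inspection, and leave everything else on the bench where it is.

Things in the scene. Friction and masses are not known exactly. Their poses are not given: they have to be found in the camera images.
- spindle_foot (a point): centre of the flat black shoulder disc (48 mm across, 38 mm above the bench) at the foot of the upright steel spindle of the white drive box (120 x 115 mm, 33 mm high, fixed to the bench); its z axis is the spindle's axis. The spindle is 12 mm thick and 68 mm tall above this point, its last 6 mm tapering to 5 mm. The first part rests on the shoulder
- spindle_tip (a point): the tip of the spindle, 106 mm above the bench
- magnifier (a joint): stiff swing joint of the magnifier arm on its upright post, rad, about a vertical axis; 0 = lens centred over the spindle, positive = anticlockwise from above, which takes the lens away from the spindle to the far side (+x); range -0.5 to 1.3. It stays where it is left; turning it takes about 0.6 N m (3 N at the knob)
- pivot (a point): point on the vertical axis of the arm's post (post 20 mm thick, arm 151 mm above the bench, its hub reaches 160 mm), 155 mm from the spindle; the post's foot is part of the drive unit
- lens_centre (a point): centre of the round glass lens (with its black rim 100 mm across, 10 mm thick, 151 mm above the bench), 155 mm from the post's axis
- grip_knob (a point): point to hold on the upright round black knob at the outer end of the magnifier arm, beyond the lens: knob 20 mm thick, standing free from 154 mm to 195 mm above the bench on a small tab; this point is on its axis, 178 mm above the bench, 227 mm from the post's axis and 72 mm from the lens centre. The knob has no flats: fingers can turn on it while it is led along its arc
- spacer1_centre (a point): centre, half-way up, of a spacer: plain dark steel sleeve 30 mm across, 15 mm tall, with a 16 mm through hole along its z; lies on the bench standing on its end. One or two are present (None if absent)
- spacer2_centre (a point): centre, half-way up, of a spacer: plain dark steel sleeve 30 mm across, 15 mm tall, with a 16 mm through hole along its z; lies on the bench standing on its end. One or two are present (None if absent)
- washer1_centre (a point): centre, half-way up, of a washer: flat dark steel disc 44 mm across, 5 mm thick, with a 16 mm through hole along its z; lies flat on the bench. Two or three are present (None if absent)
- washer2_centre (a point): centre, half-way up, of a washer: flat dark steel disc 44 mm across, 5 mm thick, with a 16 mm through hole along its z; lies flat on the bench. Two or three are present (None if absent)
- washer3_centre (a point): centre, half-way up, of a washer: flat dark steel disc 44 mm across, 5 mm thick, with a 16 mm through hole along its z; lies flat on the bench. Two or three are present (None if absent)
- bushing_centre (a point): centre, half-way up (8 mm above its underside), of the brass bushing: round flange 36 mm across and 5 mm thick at the bottom, narrower barrel 24 mm across and 11 mm tall above it, 16 mm through hole; its z points from flange to barrel. It stands on its flange on the bench
- bushing: the same bushing, origin at the centre of its underside
- vial: bystander, to be left alone: amber glass vial with white cap, 22 mm across, 42 mm tall; origin at the centre of its underside
- cream_jar: bystander, to be left alone: small clear jar with blue cap, 26 mm across, 26 mm tall; origin at the centre of its underside
- microplate: bystander, to be left alone: grey many-welled plate on black base, 86 x 128 mm, 24 mm high; origin at the centre of its underside
- tip_box: bystander, to be left alone: white box with red top and a few clear tips, 88 x 123 mm, 75 mm high; origin at the centre of its underside
- tube_rack: bystander, to be left alone: white rack with purple top, 100 x 170 mm, 71 mm high; origin at the centre of its underside
- dish: bystander, to be left alone: shallow clear round dish, 90 mm across, 16 mm high; origin at the centre of its underside
- reagent: bystander, to be left alone: glass bottle with blue cap, 72 mm across, 130 mm tall; origin at the centre of its underside

How it is judged:
By the outcome, as a careful person would: the job done as asked, in the order asked, and still so for the second after the job is handed in, with the robot touching nothing.
Of spacer1, spacer2 only 1 to 2 are there at a start; the rules pass over those that are not, and their reading is None.
Of washer1, washer2, washer3 only 2 to 3 are there at a start; the rules pass over those that are not, and their reading is None.
At some moment in a run one of spacer1, spacer2, washer1, washer2, washer3, bushing may be knocked a few centimetres aside while the robot is not near it.
It also fails if it takes over 210 s, if anything falls off the work surface, if the arm or the gripper's body presses on something with over 40 N, if the wrist force passes 120 N, or if a joint passes its speed limit or range.

## Robot

A 7-joint arm with a two-finger parallel gripper is mounted at the origin on the work surface. World frame = base frame: x ahead of the robot, y to its left, z up, the work surface at z = 0. Lengths are in m, angles in rad, forces in N, time in s.
With the tool pointing down it reaches from about 0.4 to 0.9 m from the base axis. Payload 5.6 kg.
Tool frame: the origin (TCP) lies on the centre line of the jaws, within the pads' length; the fingertips stand 11 mm ahead of it and the grasp point (between the pads) lies 8 mm behind it; z points along the fingers, x is the direction in which the jaws open and shut, and the axes are right-handed (so a half turn about z gives the same grasp; the last joint's range is limited). The gripper opens to 92 mm and grips with 3 to 60 N. Pads are 20 mm wide; open, the fingers measure 128 mm over their backs; the gripper's body (75 mm by 189 mm) begins 69 mm behind the grasp point.
Start: joints at [1.143, 0.468, -0.012, 1.603, 0.006, 1.071, -0.056], TCP at [0.244, -0.602, 0.226] pointing down, gripper open.
Joint ranges: [-2.53, 2.53], [-0.31, 2.02], [-1.57, 1.55], [0.28, 2.44], [-1.29, 4.43], [0.15, 1.84], [-2.92, 2.92]. Speed limits (rad/s): [2.57, 2.57, 3.14, 3.14, 3.14, 3.14, 3.14].

## Interface

Orientations are given as [roll, pitch, yaw] about the fixed x, y, z axes, in that order (R = Rz(yaw) Ry(pitch) Rx(roll)).
In Python, from plant import * gives the robot as it stands.
- The arm moves only by the tool apply_moves, never from a script. Its argument "steps" is a list of rows, each a list of 2 entries, a list of its own where there are three numbers: the shift along the tool's x, y, z in mm, then the turn, a rotation vector about the tool's x, y, z in degrees. In form: [[[dx, dy, dz], [wx, wy, wz]], ...]. A call has 1 to 10 rows; each row is the pose to reach, as a shift and turn from the pose commanded when the call began, along the tool's axes at that moment; what a row does not reach only later rows make up. A row lasts 1/8 s, in which the tool goes at most 62.5 mm and 10.7 degrees, less where a joint would pass 70% of its speed; a pose out of reach is approached as far as the arm can. A call with a gripper value outside its range is refused whole. "hand" is the opening, from 0 (shut) to 1 (fully open), set as the call begins (left out, the last holds). The fingers move at their own pace and stop on an object; "squeeze" is the grip in N (left out, the last holds). Time passes only in rows, so rows that repeat a pose let the fingers close. It gives the time, the measured TCP pose, the force and the opening at its end, in the units of the state.
- get_obs(): the state, without advancing time (a new reading comes with each control period).
- read_camera(name): name is "scene" or "side" or "wrist"; returns the picture (420x560x3 uint8, red, green, blue); there is no depth.
- calibration(name): a dict with "fx", "fy", "cx", "cy" (pixels), "world_to_cam" (4x4, takes a point from world to camera coordinates); the wrist camera has in their place "tool_from_camera" (4x4, takes a point from camera to tool coordinates, whose origin is the TCP and whose axes are the tool frame's). Camera axes: x right, y up, looking along -z (the intrinsics and any distortion apply to the point x, -y, -z); pixel columns grow to the right and rows downward; lengths in m; the calibration is good to about 2 mm. A picture is of the moment at which its call begins: read the wrist's pose just before it. calibration takes no time and is no camera call.
- close_job(): hands the job in, once; it reports no verdict.
Trained networks look in the newest picture that a camera, given by its name, has taken for a name from the list of things; names that differ only in an ending like _2 or _b are one class to them, and where a whole thing is asked for, a point or a joint stands for the part that bears it (a point fixed in the world has none). Each returns a list of dicts, best first, with "p" (0 to 1); they miss things now and then, are a little off and sometimes report something else, mostly with a low value. They report only what shows in the picture. A call takes as long as a camera call.
- find_in(camera, name): "rect" ([left, top, right, bottom] in pixels, round what is visible of it).
The state is a dict: "time": time; "qpos": joint angles; "joint_vel": joint speeds; "joint_torque": joint torques, N m; "tcp_pos": TCP position; "ee_rot": TCP orientation; "wrist_force": force on the tool from outside, world axes, zero at the start; "ft_torque": the same for the moment, N m; "width": finger opening in m.
Only numpy, scipy, OpenCV 4.12 (cv2) and the standard library are available. Lean on these libraries where they do the work, as an engineer would, in place of code of your own. Each camera call takes 0.05 s, during which the arm holds its last target.

## Working session

There is one attempt and no reset: what is moved stays moved. The work goes in short steps, Python scripts to look and compute and a tool call to move; the robot and the scene stay as the last step left them, time stands still between calls to the robot, and variables do not carry over. Pictures are saved under pics/ and viewed, and the job is handed in when it is done.

Besides the shell and the picture viewer there is one more tool, called after ">>>" as name([rows], argument=value, ...), one row to a line, values as JSON. apply_moves: Moves the arm, as the interface text tells. Its arguments: {"type":"object","properties":{"steps":{"type":"array","items":{"type":"array"}},"hand":{"type":"number"},"squeeze":{"type":"number"}},"required":["steps"]}

```bash
ls; mkdir -p pics; python3 - <<'E'
from plant import *
import cv2
o=get_obs(); print(o)
for n in ["scene","side","wrist"]:
    im=read_camera(n); cv2.imwrite(f"pics/a_{n}.png",im[:,:,::-1]); c=calibration(n); print(n,c)
E
```

```text
pics
{'time': 0.0, 'qpos': array([ 1.14302137,  0.46837612, -0.01161008,  1.60360684,  0.00599657,
        1.07139125, -0.05630408]), 'joint_vel': array([ 0.00012623,  0.00131254,  0.00057813,  0.00130206, -0.00083773,
       -0.00056591,  0.00041373]), 'joint_torque': array([ 6.73532468e-04, -5.20574427e+01, -1.27287032e-02, -2.43749374e+01,
       -5.68044127e-02,  1.72651245e-02,  1.89592402e-04]), 'tcp_pos': array([ 0.2437106 , -0.60198246,  0.22464797]), 'ee_rot': array([ 3.14147635e+00,  1.74310057e-03, -1.18608478e+00]), 'wrist_force': array([-0.22576566, -0.01657743,  0.63985591]), 'ft_torque': array([-0.02266348,  0.00542517, -0.00882453]), 'width': 0.09207013652038462}
scene {'fx': 475.0470199418086, 'fy': 475.0470199418086, 'cx': 275.7138714782207, 'cy': 206.78195075117682, 'world_to_cam': array([[-0.2703385 ,  0.96275949, -0.00335511,  0.25445897],
       [-0.59834413, -0.16528014,  0.78400687,  0.25330652],
       [ 0.75425553,  0.21395475,  0.62074308, -1.80423937],
       [ 0.        ,  0.        ,  0.        ,  1.        ]])}
side {'fx': 388.6250664350626, 'fy': 388.6250664350626, 'cx': 274.6400333444108, 'cy': 202.93707618942474, 'world_to_cam': array([[-0.97340818, -0.22886054, -0.00996793,  0.57557665],
       [ 0.13522336, -0.60917741,  0.7814202 , -0.24341284],
       [-0.18490849,  0.75929292,  0.62392557, -0.82026201],
       [ 0.        ,  0.        ,  0.        ,  1.        ]])}
wrist {'fx': 304.31407913487476, 'fy': 304.31407913487476, 'cx': 277.29017341258543, 'cy': 211.29880896911425, 'tool_from_camera': array([[ 9.99999824e-01, -5.39033384e-04,  2.49037759e-04,
        -1.90120060e-04],
       [-4.51123537e-04, -9.62403737e-01, -2.71622611e-01,
        -7.68278183e-02],
       [ 3.86088525e-04,  2.71622450e-01, -9.62403811e-01,
        -1.59145471e-01],
       [ 0.00000000e+00,  0.00000000e+00,  0.00000000e+00,
         1.00000000e+00]])}
```

View pics/a_scene.png

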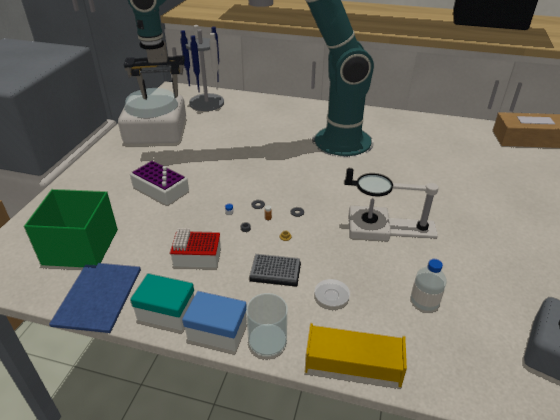

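View pics/a_side.png

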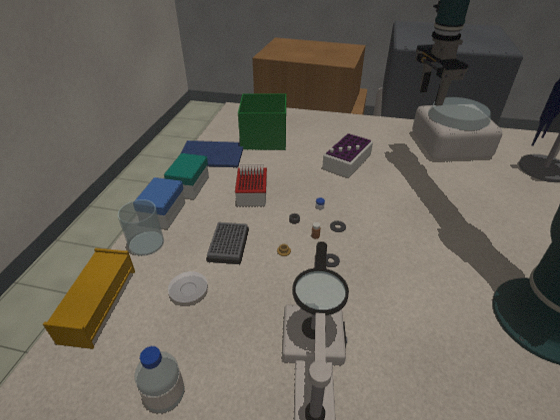

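View pics/a_wrist.png

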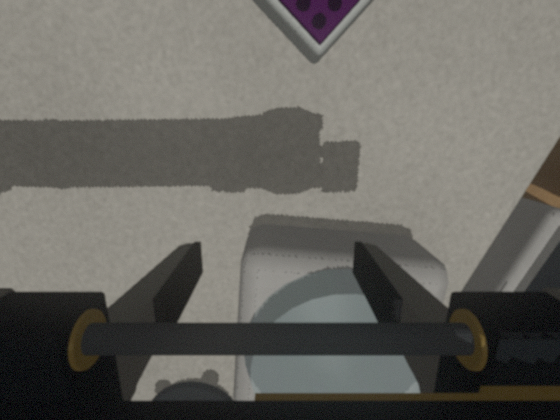

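The scene shows washers at about (258,204) and (298,212), a spacer at (245,227), the bushing at (285,236), the spindle at (370,205), the lens at (375,184) and the knob at (349,176). I'll measure each in both fixed cameras.

```bash
cat > h.py <<'E'
import numpy as np, cv2
from plant import *
from scipy.spatial.transform import Rotation as R
def camT(name,obs=None):
    c=calibration(name)
    if name=="wrist":
        o=obs or get_obs()
        T=np.eye(4);T[:3,:3]=R.from_euler('xyz',o["ee_rot"]).as_matrix();T[:3,3]=o["tcp_pos"]
        W=T@c["tool_from_camera"]; return c,W   # world from cam
    return c,np.linalg.inv(c["world_to_cam"])
def ray(name,u,v,obs=None):
    c,W=camT(name,obs)
    d=np.array([(u-c["cx"])/c["fx"],-(v-c["cy"])/c["fy"],-1.0])
    return W[:3,3],W[:3,:3]@d
def onz(name,u,v,z,obs=None):
    o,d=ray(name,u,v,obs); return o+d*(z-o[2])/d[2]
def proj(name,p,obs=None):
    c,W=camT(name,obs); q=np.linalg.inv(W)@np.r_[p,1]
    return np.array([c["cx"]+c["fx"]*q[0]/-q[2], c["cy"]-c["fy"]*q[1]/-q[2]])
def snap(name,fn):
    o=get_obs(); im=read_camera(name); cv2.imwrite("pics/"+fn,im[:,:,::-1]); return o,im
def crop(fn,out,x0,y0,x1,y1,s):
    im=cv2.imread("pics/"+fn)[y0:y1,x0:x1]; cv2.imwrite("pics/"+out,cv2.resize(im,None,fx=s,fy=s,interpolation=cv2.INTER_CUBIC))
E
python3 - <<'E'
from h import *
snap("scene","b_scene.png"); snap("side","b_side.png")
for cam in ["scene","side"]:
  for n,z in [("spacer1_centre",.0075),("washer1_centre",.0025),("bushing",.008),("vial",.021),("cream_jar",.013),("grip_knob",.175),("lens_centre",.151),("magnifier",.151)]:
    for d in find_in(cam,n):
        r=np.array(d["rect"]); u,v=(r[0]+r[2])/2,(r[1]+r[3])/2
        print(cam,n,round(d["p"],2),r.round(1),onz(cam,u,v,z).round(3))
crop("b_scene.png","b1.png",200,150,460,270,3); crop("b_side.png","b2.png",230,180,430,420,2.5)
E
```

```text
scene spacer1_centre 0.51 [238.1 220.6 250.7 230. ] [ 0.579 -0.198  0.008]
scene washer1_centre 0.6 [291.  204.5 303.5 214.7] [ 0.459 -0.066  0.002]
scene washer1_centre 0.37 [281.  230.2 293.8 241.7] [ 0.586 -0.065  0.002]
scene bushing 0.56 [279.6 228.4 290.9 240.7] [ 0.587 -0.071  0.008]
scene cream_jar 0.64 [225.5 205.5 232.7 214.3] [ 0.529 -0.264  0.013]
scene grip_knob 0.96 [344.6 168.1 440.8 197.6] [0.489 0.202 0.175]
scene grip_knob 0.29 [280.7 230.6 292.8 242.3] [ 0.774 -0.019  0.175]
scene lens_centre 0.96 [346.2 169.4 438.3 197.3] [0.456 0.202 0.151]
scene magnifier 0.7 [343.4 167.4 439.3 195.3] [0.447 0.198 0.151]
side washer1_centre 0.72 [327.6 252.8 341.3 266.4] [ 0.456 -0.067  0.002]
side washer1_centre 0.25 [290.6 241.4 350.2 386.6] [0.468 0.097 0.002]
side bushing 0.63 [276.3 243.8 290.  254.7] [ 0.585 -0.069  0.008]
side bushing 0.57 [291.3 240.2 352.6 389.5] [0.464 0.103 0.008]
side vial 0.61 [312.3 220.2 321.7 238.9] [ 0.512 -0.145  0.021]
side cream_jar 0.42 [315.2 196.1 327.7 207.8] [ 0.517 -0.273  0.013]
side grip_knob 0.85 [292.7 238.9 347.2 388.9] [0.462 0.222 0.175]
side lens_centre 0.89 [291.1 245.5 351.2 385. ] [0.461 0.207 0.151]
side magnifier 0.81 [289.6 238.2 352.7 387.1] [0.461 0.202 0.151]
```

View pics/b1.png

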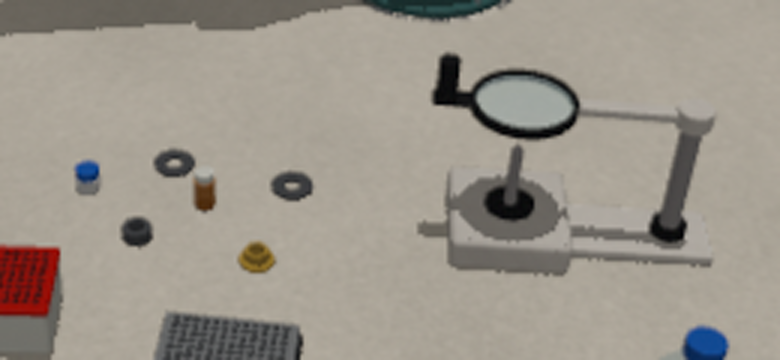

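View pics/b2.png

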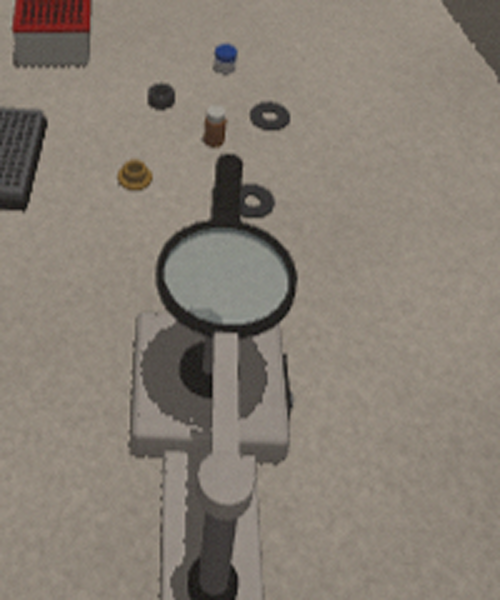

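```bash
python3 - <<'E'
from h import *
S=lambda u,v:(200+u/3-.33,150+v/3-.33); D=lambda u,v:(230+u/2.5-.3,180+v/2.5-.3)
def tri(a,b):
    A=[];B=[]
    for n,(u,v) in (("scene",a),("side",b)):
        o,d=ray(n,u,v); d/=np.linalg.norm(d); P=np.eye(3)-np.outer(d,d); A.append(P);B.append(P@o)
    return np.linalg.lstsq(np.vstack(A),np.hstack(B),rcond=None)[0]
for n,a,b,z in [("hub",(696,112),(227,472),.16),("lens",(526,103),(226,277),.151),("knobtop",(451,58),(229,158),.195),("shoulder",(509,204),(205,368),.038),("tip",(517,147),None,.106),
 ("washA",(175,163),(270,115),.005),("washB",(292,185),(256,201),.005),("spacer_top",(137,225),(161,92),.015),("bush top",(257,246),(135,167),.016),("foot",(668,230),(213,582),.02),("vialtop",(204,172),(216,112),.042),("jar top",(87,169),(225,48),.026)]:
    print(n,onz("scene",*S(*a),z).round(4), *( (onz("side",*D(*b),z).round(4), tri(S(*a),D(*b)).round(4)) if b else ()))
E
```

```text
hub [0.4584 0.3061 0.16  ] [0.4486 0.3051 0.16  ] [0.4496 0.3051 0.1556]
lens [0.4724 0.1556 0.151 ] [0.4697 0.1554 0.151 ] [0.47   0.1551 0.1498]
knobtop [0.4829 0.0833 0.195 ] [0.4809 0.08   0.195 ] [0.4813 0.0822 0.1953]
shoulder [0.4834 0.1547 0.038 ] [0.479  0.1567 0.038 ] [0.4792 0.1545 0.0347]
tip [0.4814 0.1539 0.106 ]
washA [ 0.468  -0.1905  0.005 ] [ 0.4614 -0.1901  0.005 ] [ 0.4619 -0.1931  0.001 ]
washB [ 0.471  -0.0641  0.005 ] [ 0.4615 -0.0615  0.005 ] [ 0.462  -0.0666 -0.0016]
spacer_top [ 0.5841 -0.1929  0.015 ] [ 0.5812 -0.1904  0.015 ] [ 0.5817 -0.1937  0.0125]
bush top [ 0.5839 -0.0715  0.016 ] [ 0.5844 -0.0705  0.016 ] [ 0.5843 -0.0711  0.0159]
foot [0.4596 0.3071 0.02  ] [0.4488 0.3075 0.02  ] [0.4496 0.3065 0.0132]
vialtop [ 0.5191 -0.1433  0.042 ] [ 0.5148 -0.1407  0.042 ] [ 0.5151 -0.1445  0.0387]
jar top [ 0.5267 -0.2652  0.026 ] [ 0.5227 -0.269   0.026 ] [ 0.5233 -0.2675  0.025 ]
```

```bash
cat >> h.py <<'E'
def plan(p,yaw=None,n=1,tcp=None):
    "shift (mm) and turn (deg) in tool axes from current pose to p, tool straight down with yaw"
    o=get_obs(); Rm=R.from_euler('xyz',o["ee_rot"]); 
    y=o["ee_rot"][2] if yaw is None else yaw
    Rt=R.from_euler('xyz',[np.pi,0,y])
    d=Rm.inv().apply(np.array(p)-o["tcp_pos"])*1e3; w=np.degrees((Rm.inv()*Rt).as_rotvec())
    print("t",round(o["time"],2),"tcp",o["tcp_pos"].round(4),"rot",o["ee_rot"].round(3),"F",o["wrist_force"].round(1),"w",round(o["width"],4))
    print("shift",d.round(1),"turn",w.round(1))
    if n>1:
        for i in range(1,n+1): print([list((d*i/n).round(1)),list((w*i/n).round(1))])
E
python3 - <<'E'
from h import *
plan([.50,-.12,.32],0.1,10)
print(onz("scene",430,300,.0))
E
```

```text
t 1.05 tcp [ 0.2439 -0.6025  0.2256] rot [ 3.142 -0.    -1.186] F [-0.4 -0.1 -0.4] w 0.092
shift [-351.1 -418.4  -94.4] turn [  0.   -0.  -73.7]
[[np.float64(-35.1), np.float64(-41.8), np.float64(-9.4)], [np.float64(0.0), np.float64(-0.0), np.float64(-7.4)]]
[[np.float64(-70.2), np.float64(-83.7), np.float64(-18.9)], [np.float64(0.0), np.float64(-0.0), np.float64(-14.7)]]
[[np.float64(-105.3), np.float64(-125.5), np.float64(-28.3)], [np.float64(0.0), np.float64(-0.0), np.float64(-22.1)]]
[[np.float64(-140.5), np.float64(-167.4), np.float64(-37.8)], [np.float64(0.0), np.float64(-0.0), np.float64(-29.5)]]
[[np.float64(-175.6), np.float64(-209.2), np.float64(-47.2)], [np.float64(0.0), np.float64(-0.0), np.float64(-36.8)]]
[[np.float64(-210.7), np.float64(-251.0), np.float64(-56.7)], [np.float64(0.0), np.float64(-0.0), np.float64(-44.2)]]
[[np.float64(-245.8), np.float64(-292.9), np.float64(-66.1)], [np.float64(0.0), np.float64(-0.0), np.float64(-51.6)]]
[[np.float64(-280.9), np.float64(-334.7), np.float64(-75.5)], [np.float64(0.0), np.float64(-0.0), np.float64(-59.0)]]
[[np.float64(-316.0), np.float64(-376.6), np.float64(-85.0)], [np.float64(0.0), np.float64(-0.0), np.float64(-66.3)]]
[[np.float64(-351.1), np.float64(-418.4), np.float64(-94.4)], [np.float64(0.0), np.float64(-0.0), np.float64(-73.7)]]
[0.71965923 0.33885427 0.        ]
```

>>> apply_moves([
  [[-35,-42,-9],[0,0,-7]],
  [[-70,-84,-19],[0,0,-15]],
  [[-105,-125,-28],[0,0,-22]],
  [[-140,-167,-38],[0,0,-29]],
  [[-175,-209,-47],[0,0,-37]],
  [[-210,-251,-57],[0,0,-44]],
  [[-246,-293,-66],[0,0,-52]],
  [[-281,-335,-75],[0,0,-59]],
  [[-316,-376,-85],[0,0,-66]],
  [[-351,-418,-94],[0,0,-74]],
], hand=1, squeeze=20)

```text
time: 2.3
tcp_pos: [0.5003, -0.1188, 0.3203]
ee_rot: [3.141, -0.001, 0.109]
wrist_force: [-0.1, 0.1, 0.5]
width: 0.0918
```

>>> apply_moves([
  [[0,0,0],[0,0,0]],
  [[0,0,0],[0,0,0]],
  [[0,0,0],[0,0,0]],
  [[0,0,0],[0,0,0]],
])

```text
time: 2.8
tcp_pos: [0.4992, -0.1215, 0.3194]
ee_rot: [3.141, 0.0, 0.103]
wrist_force: [-0.5, -0.1, 0.2]
width: 0.0916
```

```bash
python3 - <<'E'
from h import *
o,im=snap("wrist","c_wrist.png"); print(o["tcp_pos"],o["ee_rot"],o["qpos"].round(3),o["time"])
for n,z in [("spacer1_centre",.0075),("washer1_centre",.0025),("bushing",.008),("vial",.021),("cream_jar",.013),("grip_knob",.175),("lens_centre",.151)]:
    for d in find_in("wrist",n):
        r=np.array(d["rect"]); u,v=(r[0]+r[2])/2,(r[1]+r[3])/2
        print(n,round(d["p"],2),r.round(1),onz("wrist",u,v,z,o).round(3))
crop("c_wrist.png","c1.png",0,0,560,420,1.42)
E
```

```text
[ 0.49919245 -0.12145509  0.31939486] [3.14137462e+00 4.71535322e-04 1.03071184e-01] [ 0.624  0.192 -0.512  1.792  0.102  1.184  0.184] 2.8
spacer1_centre 0.6 [312.6 218.  334.3 235.2] [ 0.583 -0.195  0.008]
spacer1_centre 0.52 [463.4   2.  527.4  74.6] [0.78  0.102 0.008]
washer1_centre 0.77 [247.7 120.4 278.2 149. ] [ 0.471 -0.061  0.003]
washer1_centre 0.19 [207.  354.2 279.3 403.6] [ 0.474 -0.519  0.003]
bushing 0.92 [328.5 137.4 347.6 160.2] [ 0.587 -0.069  0.008]
vial 0.69 [280.6 187.6 294.4 204.3] [ 0.518 -0.147  0.021]
cream_jar 0.81 [274.9 255.6 288.  272.3] [ 0.521 -0.266  0.013]
grip_knob 0.64 [233.6 202.1 261.9 229.9] [ 0.47  -0.138  0.175]
```

View pics/c1.png

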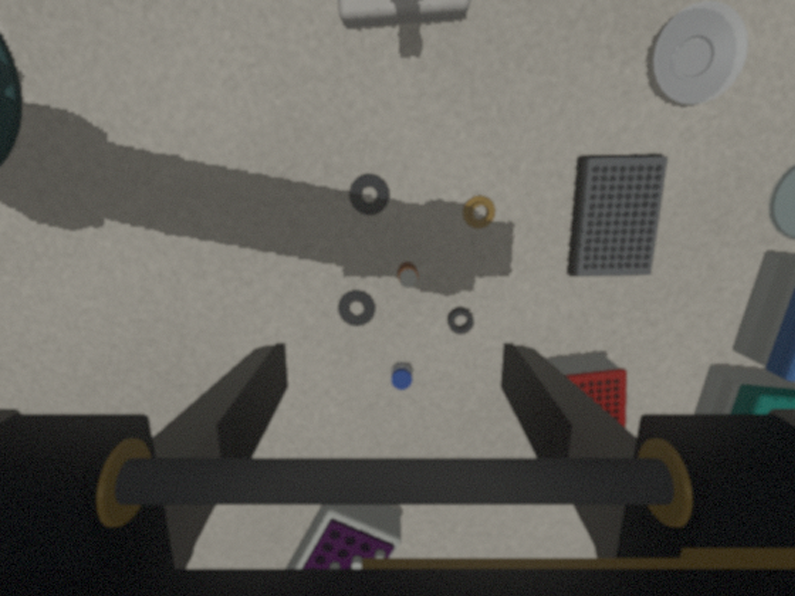

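The wrist view shows the two washers at (369,194) and (357,307), the spacer at (460,320) and the bushing at (479,212), in 1.42x pixels. They agree with the fixed cameras. Next I'll look at the magnifier from above.

```bash
python3 - <<'E'
from h import *
plan([.475,.10,.32],0.13)
E
```

```text
t 3.2 tcp [ 0.4996 -0.1203  0.3195] rot [3.142 0.    0.105] F [ 0.3  0.2 -0.4] w 0.0916
shift [  -1.3 -221.7   -0.5] turn [ 0.   0.  -1.4]
```

>>> apply_moves([
  [[0,-45,0],[0,0,0]],
  [[0,-90,0],[0,0,0]],
  [[-1,-135,0],[0,0,-1]],
  [[-1,-180,0],[0,0,-1]],
  [[-1,-222,0],[0,0,-1]],
  [[-1,-222,0],[0,0,-1]],
  [[-1,-222,0],[0,0,-1]],
  [[-1,-222,0],[0,0,-1]],
])

```text
time: 4.2
tcp_pos: [0.4756, 0.0989, 0.3194]
ee_rot: [3.141, 0.0, 0.12]
wrist_force: [0.1, 1.4, 0.3]
width: 0.0918
```

```bash
python3 - <<'E'
from h import *
o,im=snap("wrist","d_wrist.png"); print(o["tcp_pos"],o["ee_rot"],o["time"])
for n,z in [("grip_knob",.175),("lens_centre",.151)]:
    for d in find_in("wrist",n):
        r=np.array(d["rect"]); u,v=(r[0]+r[2])/2,(r[1]+r[3])/2
        print(n,round(d["p"],2),r.round(1),onz("wrist",u,v,z,o).round(3))
crop("d_wrist.png","d1.png",0,0,560,420,1.42)
E
```

```text
[0.47558923 0.09890385 0.31940465] [3.14114468e+00 3.32021389e-04 1.20426791e-01] 4.2
grip_knob 0.71 [234.    0.5 332.4 234.8] [0.471 0.183 0.175]
lens_centre 0.97 [231.7   0.  330.2 235.4] [0.469 0.183 0.151]
```

View pics/d1.png

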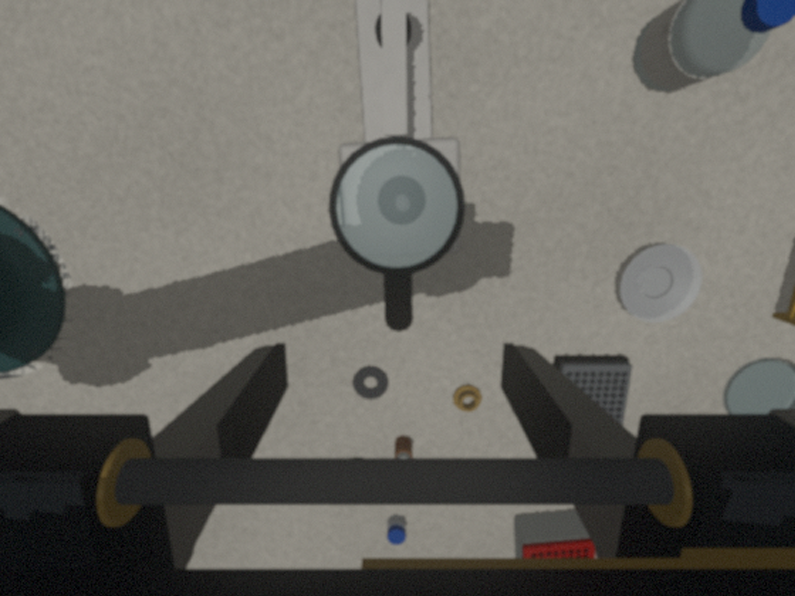

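```bash
python3 - <<'E'
from h import *
o=get_obs(); f=lambda u,v,z:onz("wrist",u/1.42,v/1.42,z,o).round(4)
print("knob",f(398,317,.195),"lens",f(397,204,.154),"tip",f(403,201,.106),"shoulder",f(402,200,.038),"washB",f(370.5,382,.005),"bush",f(467,397,.016))
k=f(398,317,.195)
plan([k[0],k[1],.30],0.13)
E
```

```text
knob [0.4804 0.0847 0.195 ] lens [0.4709 0.1579 0.154 ] tip [0.4763 0.1583 0.106 ] shoulder [0.477 0.156 0.038] washB [ 0.4672 -0.062   0.005 ] bush [ 0.5831 -0.062   0.016 ]
t 4.35 tcp [0.4755 0.0994 0.3195] rot [3.141 0.    0.121] F [-0.6  0.9 -0.3] w 0.0918
shift [ 3.1 15.2 19.5] turn [ 0.   0.  -0.5]
```

>>> apply_moves([
  [[2,8,20],[0,0,-1]],
  [[3,16,40],[0,0,-1]],
  [[3,16,70],[0,0,-1]],
  [[3,16,100],[0,0,-1]],
  [[3,16,125],[0,0,-1]],
  [[3,16,145],[0,0,-1]],
  [[3,16,145],[0,0,-1]],
  [[3,16,145],[0,0,-1]],
])

```text
time: 5.35
tcp_pos: [0.4808, 0.0848, 0.1753]
ee_rot: [-3.142, -0.001, 0.14]
wrist_force: [-0.7, -0.1, 0.6]
width: 0.0919
```

```bash
python3 - <<'E'
from h import *
o,im=snap("wrist","e_wrist.png"); print(o["tcp_pos"],o["ee_rot"],o["time"])
snap("scene","e_scene.png")
plan([.4805,.084,.174],.13)
crop("e_wrist.png","e1.png",100,100,460,420,1.42)
crop("e_scene.png","e2.png",300,130,460,250,3)
E
```

```text
[0.48082143 0.08480515 0.17526014] [-3.14157600e+00 -9.81558596e-04  1.39931916e-01] 5.35
t 5.45 tcp [0.481  0.0849 0.1755] rot [ 3.141e+00 -2.000e-03  1.400e-01] F [ 0.3 -0.1 -0.4] w 0.0922
shift [-0.6  0.8  1.5] turn [ 0.  -0.1  0.6]
```

View pics/e1.png

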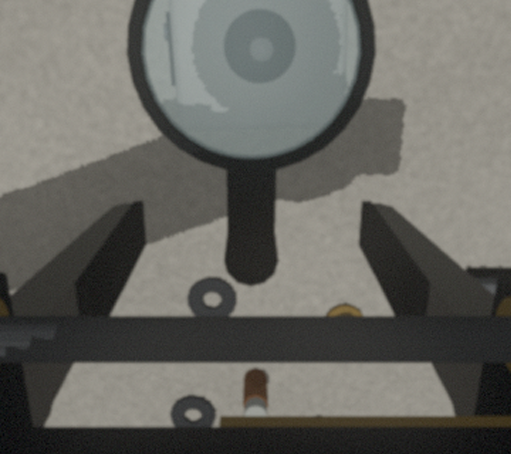

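View pics/e2.png

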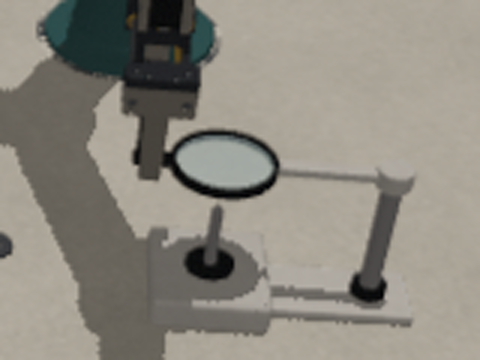

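The knob stands centred between the fingers at (251,260) in the cropped view. Closing on it.

>>> apply_moves([
  [[0,0,0],[0,0,0]],
  [[0,0,0],[0,0,0]],
  [[0,0,0],[0,0,0]],
  [[0,0,0],[0,0,0]],
  [[0,0,0],[0,0,0]],
  [[0,0,0],[0,0,0]],
], hand=0.1, squeeze=15)

```text
time: 6.2
tcp_pos: [0.4802, 0.0849, 0.1745]
ee_rot: [3.142, 0.0, 0.14]
wrist_force: [-0.1, -1.1, -0.2]
width: 0.0341
```

```bash
python3 - <<'E'
from h import *
o=get_obs(); print(o["width"],o["wrist_force"],o["tcp_pos"])
k=o["tcp_pos"][:2]; piv=np.array([.451,.309]); r=k-piv; print(np.hypot(*r), np.arctan2(r[1],r[0]))
Rm=R.from_euler('xyz',o["ee_rot"])
for a in np.linspace(.125,1.25,10):
    c,s=np.cos(a),np.sin(a); p=piv+np.array([[c,-s],[s,c]])@r*227/np.hypot(*r)
    d=Rm.inv().apply(np.r_[p-k,0])*1e3; print(round(a,3),d.round(1),round(-np.degrees(a),1))
E
```

```text
0.034119787653802025 [-0.11230452 -1.13678408 -0.21066564] [0.48022689 0.08490963 0.17453315]
0.2259882806230057 -1.441103834717812
0.125 [ 25877.1 225294.5      0. ] -7.2
0.25 [ 5.37919e+04  2.20309e+05 -2.70000e+00] -14.3
0.375 [ 8.086740e+04  2.118822e+05 -5.400000e+00] -21.5
0.5 [ 1.066810e+05  2.001454e+05 -7.900000e+00] -28.6
0.625 [ 1.308299e+05  1.852819e+05 -1.040000e+01] -35.8
0.75 [ 1.529373e+05  1.675236e+05 -1.270000e+01] -43.0
0.875 [ 1.726582e+05  1.471477e+05 -1.480000e+01] -50.1
1.0 [ 1.896848e+05  1.244720e+05 -1.660000e+01] -57.3
1.125 [ 2.037515e+05  9.985050e+04 -1.820000e+01] -64.5
1.25 [ 2.146388e+05  7.366730e+04 -1.960000e+01] -71.6
```

>>> apply_moves([
  [[0,0,0],[0,0,0]],
  [[0,0,0],[0,0,0]],
  [[0,0,0],[0,0,0]],
  [[0,0,0],[0,0,0]],
], hand=0.1)

```text
time: 6.7
tcp_pos: [0.4803, 0.0849, 0.1745]
ee_rot: [-3.142, -0.0, 0.14]
wrist_force: [-0.1, 0.8, -0.7]
width: 0.0194
```

```bash
cat >> h.py <<'E'
def arc(piv,da,n,rad=.227,ang=None):
    o=get_obs(); k=o["tcp_pos"][:2]; r=k-piv; print("r",np.hypot(*r),"ang",np.arctan2(r[1],r[0]),"F",o["wrist_force"],"w",o["width"])
    a0=np.arctan2(r[1],r[0]); Rm=R.from_euler('xyz',o["ee_rot"])
    for a in np.linspace(da/n,da,n):
        p=piv+rad*np.array([np.cos(a0+a),np.sin(a0+a)])
        d=Rm.inv().apply(np.r_[p-k,0])*1e3; print(round(a,3),d.round(1),round(-np.degrees(a),1))
E
python3 - <<'E'
from h import *
arc(np.array([.451,.310]),.6,10)
E
```

```text
r 0.2269908005341344 ang -1.4414713157425385 F [-0.0599949   0.83622756 -0.72160824] w 0.019374893184738166
0.06 [13.6 -0.2  0. ] -3.4
0.12 [27.2 -1.3  0. ] -6.9
0.18 [40.7 -3.2  0. ] -10.3
0.24 [54.  -5.9  0. ] -13.8
0.3 [67.2 -9.4  0. ] -17.2
0.36 [ 80.1 -13.7   0. ] -20.6
0.42 [ 92.8 -18.7   0. ] -24.1
0.48 [105.1 -24.5   0. ] -27.5
0.54 [117.1 -31.    0. ] -30.9
0.6 [128.6 -38.2   0. ] -34.4
```

>>> apply_moves([
  [[14,0,0],[0,0,-3.4]],
  [[27,-1,0],[0,0,-7]],
  [[41,-3,0],[0,0,-10]],
  [[54,-6,0],[0,0,-14]],
  [[67,-9,0],[0,0,-17]],
  [[80,-14,0],[0,0,-21]],
  [[93,-19,0],[0,0,-24]],
  [[105,-24.5,0],[0,0,-27.5]],
  [[117,-31,0],[0,0,-31]],
  [[128.5,-38,0],[0,0,-34.4]],
])

```text
time: 7.95
tcp_pos: [0.6008, 0.1414, 0.1745]
ee_rot: [-3.139, 0.002, 0.743]
wrist_force: [-5.9, 1.3, 4.1]
width: 0.0193
```

```bash
python3 - <<'E'
from h import *
snap("scene","f_scene.png")
arc(np.array([.451,.310]),.6,10)
crop("f_scene.png","f2.png",300,130,500,330,3)
E
```

```text
r 0.22547145796192553 ang -0.8362194667155558 F [-0.70011634  2.53783717  2.02240811] w 0.019595056091942186
0.06 [13.6  1.3 -0. ] -3.4
0.12 [27.2  0.2 -0. ] -6.9
0.18 [40.7 -1.7 -0. ] -10.3
0.24 [54.  -4.4  0. ] -13.8
0.3 [67.2 -7.9  0. ] -17.2
0.36 [ 80.1 -12.1   0. ] -20.6
0.42 [ 92.8 -17.2   0. ] -24.1
0.48 [105.1 -22.9   0. ] -27.5
0.54 [ 1.17e+02 -2.95e+01  1.00e-01] -30.9
0.6 [ 1.286e+02 -3.670e+01  1.000e-01] -34.4
```

View pics/f2.png

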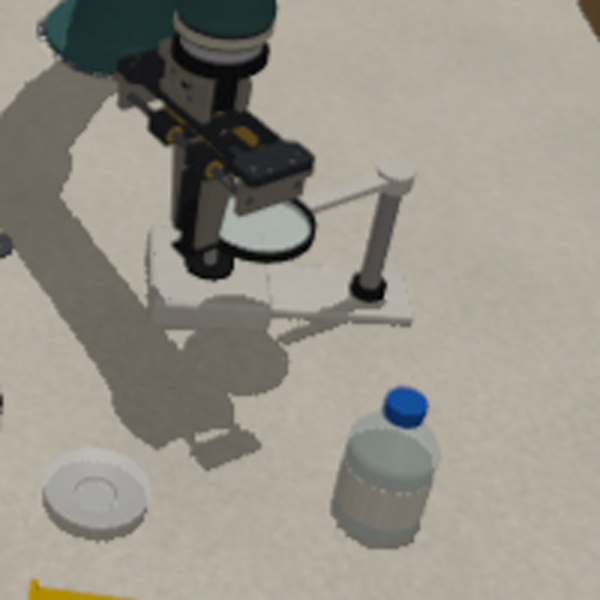

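>>> apply_moves([
  [[14,0,0],[0,0,-3.4]],
  [[27,-1,0],[0,0,-7]],
  [[41,-3,0],[0,0,-10]],
  [[54,-6,0],[0,0,-14]],
  [[67,-9,0],[0,0,-17]],
  [[80,-14,0],[0,0,-21]],
  [[93,-19,0],[0,0,-24]],
  [[105,-24.5,0],[0,0,-27.5]],
  [[117,-31,0],[0,0,-31]],
  [[123,-34,0],[0,0,-32.5]],
])

```text
time: 9.25
tcp_pos: [0.6668, 0.2502, 0.1746]
ee_rot: [-3.136, 0.002, 1.311]
wrist_force: [-10.7, -0.9, 5.7]
width: 0.0199
```

```bash
python3 - <<'E'
from h import *
o=get_obs();print(o["qpos"].round(3),o["wrist_force"])
snap("scene","g_scene.png")
arc(np.array([.451,.310]),.05,1)
crop("g_scene.png","g2.png",300,130,500,330,3)
E
```

```text
[ 0.072  0.771 -0.782  1.431  0.558  1.175  0.524] [-10.70726931  -0.94224137   5.71559309]
r 0.223884935578609 ang -0.2666493244979786 F [-8.03609973  1.05322398  4.88323772] w 0.01951895380174547
0.05 [11.3  2.9 -0. ] -2.9
```

View pics/g2.png

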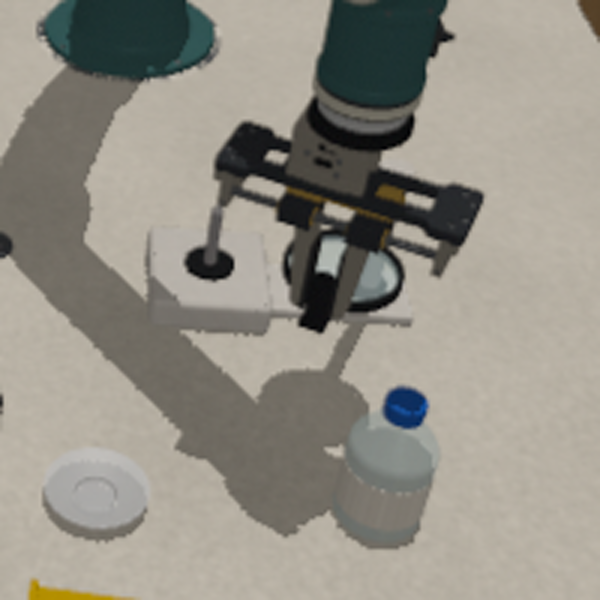

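>>> apply_moves([
  [[0,-2,0],[0,0,0]],
  [[0,-3,0],[0,0,0]],
  [[0,-3,0],[0,0,0]],
  [[0,-3,0],[0,0,0]],
  [[0,-3,0],[0,0,0]],
  [[0,-3,0],[0,0,0]],
], hand=0.5)

```text
time: 10.05
tcp_pos: [0.6671, 0.2493, 0.1745]
ee_rot: [3.142, 0.0, 1.308]
wrist_force: [0.7, 0.1, 0.7]
width: 0.0459
```

>>> apply_moves([
  [[0,0,-15],[0,0,0]],
  [[0,0,-35],[0,0,0]],
  [[0,0,-65],[0,0,0]],
  [[0,0,-100],[0,0,0]],
  [[0,0,-125],[0,0,0]],
  [[0,0,-125],[0,0,0]],
])

```text
time: 10.8
tcp_pos: [0.6679, 0.2504, 0.3035]
ee_rot: [3.137, -0.004, 1.308]
wrist_force: [0.2, 0.3, -1.3]
width: 0.0457
```

```bash
python3 - <<'E'
from h import *
o,im=snap("wrist","h_wrist.png"); print(o["tcp_pos"],o["ee_rot"],o["time"],o["qpos"].round(2))
snap("scene","h_scene.png"); snap("side","h_side.png")
plan([.49,.10,.32],0)
crop("h_wrist.png","h1.png",0,0,560,420,1.42)
E
```

```text
[0.66790452 0.25042695 0.30351279] [ 3.13701139 -0.00362922  1.30802324] 10.8 [ 0.08  0.67 -0.83  1.3   0.49  1.37  0.58]
t 10.95 tcp [0.6667 0.249  0.2988] rot [-3.141e+00  1.000e-03  1.308e+00] F [-0.3 -0.4 -0.1] w 0.0457
shift [-189.8 -132.   -20.9] turn [ 0.   0.1 74.9]
```

View pics/h1.png

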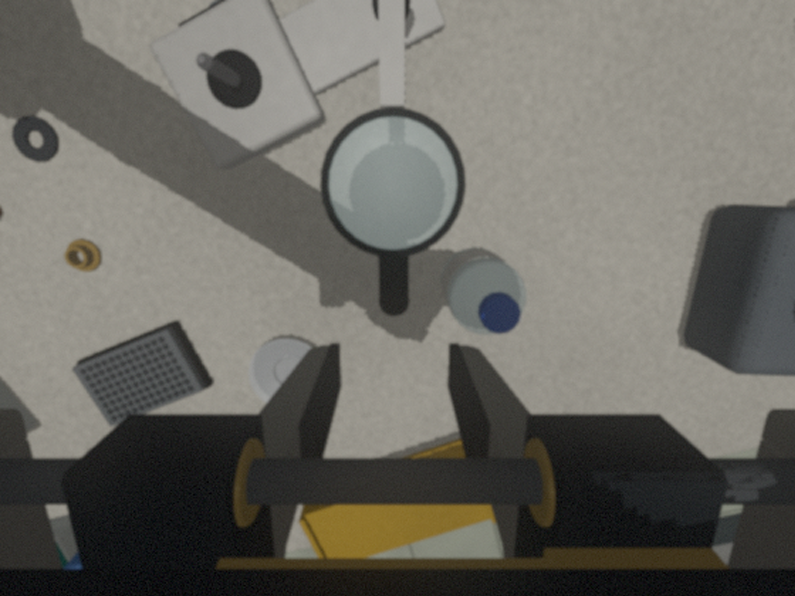

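>>> apply_moves([
  [[-19,-13,-2],[0,0,7.5]],
  [[-38,-26,-4],[0,0,15]],
  [[-57,-40,-6],[0,0,22.5]],
  [[-76,-53,-8],[0,0,30]],
  [[-95,-66,-10],[0,0,37.5]],
  [[-114,-79,-12],[0,0,45]],
  [[-133,-92,-14],[0,0,52.5]],
  [[-152,-106,-16],[0,0,60]],
  [[-171,-119,-18],[0,0,67.5]],
  [[-190,-132,-20],[0,0,75]],
], hand=1)

```text
time: 12.2
tcp_pos: [0.489, 0.0994, 0.3184]
ee_rot: [3.141, 0.002, -0.006]
wrist_force: [0.4, 0.4, 0.0]
width: 0.0917
```

>>> apply_moves([
  [[0,0,0],[0,0,0]],
  [[0,0,0],[0,0,0]],
  [[0,0,0],[0,0,0]],
  [[0,0,0],[0,0,0]],
])

```text
time: 12.7
tcp_pos: [0.4905, 0.1006, 0.3192]
ee_rot: [-3.141, 0.001, 0.0]
wrist_force: [0.1, -0.9, -0.8]
width: 0.092
```

```bash
python3 - <<'E'
from h import *
o,im=snap("wrist","i_wrist.png"); print(o["tcp_pos"],o["ee_rot"],o["time"],o["qpos"].round(2))
crop("i_wrist.png","i1.png",200,40,480,260,2.8)
snap("scene","i_scene.png"); crop("i_scene.png","i2.png",320,150,460,250,5)
snap("side","i_side.png"); crop("i_side.png","i3.png",250,240,390,420,3.3)
E
```

```text
[0.49049146 0.10063812 0.31923472] [-3.14104234e+00  6.39345072e-04  1.94154763e-04] 12.7 [ 0.33  0.19 -0.67  1.81  0.13  1.18 -0.38]
```

View pics/i1.png

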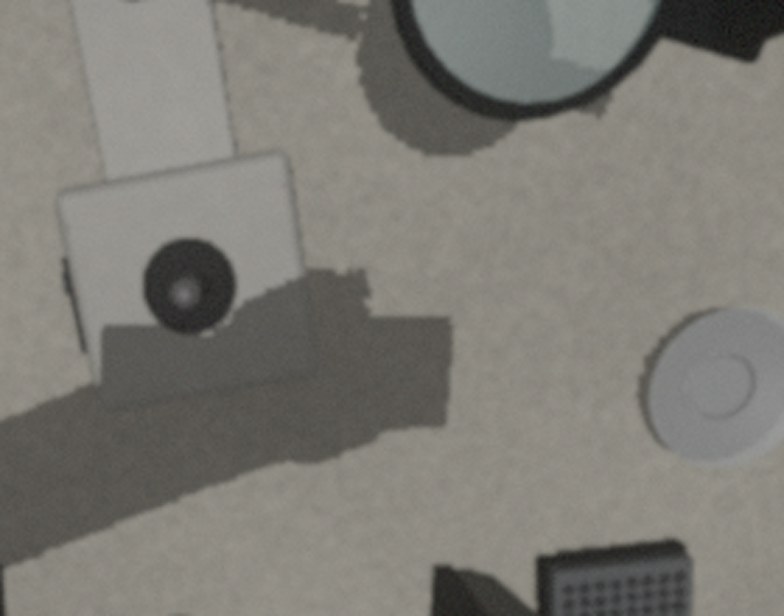

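View pics/i2.png

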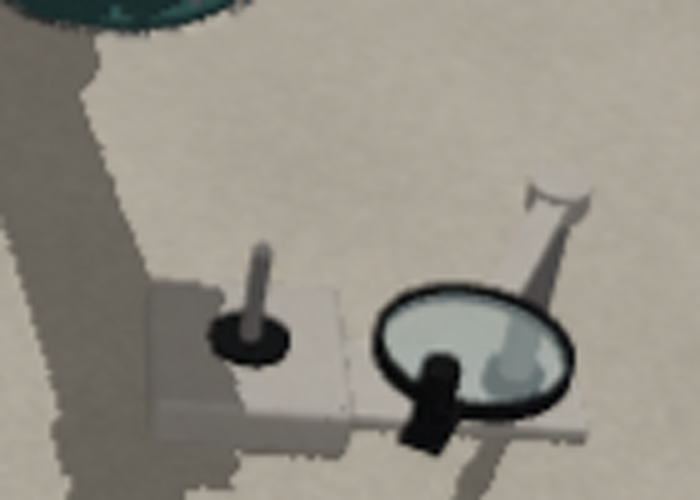

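View pics/i3.png

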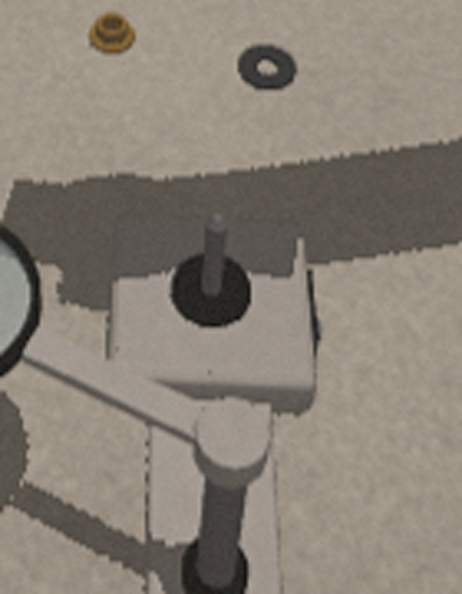

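```bash
python3 - <<'E'
from h import *
o=get_obs()
W=lambda u,v:(200+u/2.8-.32,40+v/2.8-.32); S=lambda u,v:(320+u/5-.4,150+v/5-.4); D=lambda u,v:(250+u/3.3-.35,240+v/3.3-.35)
print("tip",onz("wrist",*W(185,291),.106,o).round(4),onz("scene",*S(262,246),.105).round(4),onz("side",*D(217,219),.106).round(4))
print("disc",onz("wrist",*W(189,286),.038,o).round(4),onz("scene",*S(250,338),.038).round(4),onz("side",*D(211,289),.038).round(4))
for cam in ["wrist","scene","side"]:
  c,Wm=camT(cam,o); print(cam,proj(cam,[.478,.1555,.038],o),proj(cam,[.478,.1555,.106],o))
print(W(189,286),W(185,291),S(250,338),S(262,246),D(211,289),D(217,219))
plan([.583,-.19,.30],0)
E
```

```text
tip [0.4766 0.1565 0.106 ] [0.4807 0.1539 0.105 ] [0.4754 0.1567 0.106 ]
disc [0.4761 0.1551 0.038 ] [0.481  0.1551 0.038 ] [0.4753 0.1566 0.038 ]
wrist [268.50233252 141.5617331 ] [266.91536808 144.44156407]
scene [369.849587   216.58221277] [372.72407215 198.0550833 ]
side [312.3035471  326.49188975] [314.14569576 305.22289982]
(267.18, 141.82285714285717) (265.75142857142856, 143.60857142857145) (369.6, 217.2) (372.0, 198.79999999999998) (313.5893939393939, 327.22575757575754) (315.4075757575757, 306.01363636363635)
t 12.85 tcp [0.4904 0.1004 0.3194] rot [-3.141  0.    -0.   ] F [ 0.2 -0.6 -0.7] w 0.0922
shift [ 92.8 290.4  19.3] turn [-0.  0. -0.]
```

>>> apply_moves([
  [[12,40,5],[0,0,0]],
  [[25,80,10],[0,0,0]],
  [[37,120,20],[0,0,0]],
  [[50,160,30],[0,0,0]],
  [[62,200,50],[0,0,0]],
  [[75,235,70],[0,0,0]],
  [[85,270,95],[0,0,0]],
  [[93,290,119],[0,0,0]],
  [[93,290,119],[0,0,0]],
  [[93,290,119],[0,0,0]],
], hand=0.6)

```text
time: 14.1
tcp_pos: [0.5834, -0.1885, 0.2014]
ee_rot: [-3.141, -0.001, 0.0]
wrist_force: [0.3, 1.3, -0.2]
width: 0.0551
```

```bash
python3 - <<'E'
from h import *
o,im=snap("wrist","j_wrist.png"); print(o["tcp_pos"],o["ee_rot"],o["time"],o["qpos"].round(2))
for n,z in [("spacer1_centre",.0075),("washer1_centre",.0025),("bushing",.008)]:
    for d in find_in("wrist",n):
        r=np.array(d["rect"]); u,v=(r[0]+r[2])/2,(r[1]+r[3])/2
        print(n,round(d["p"],2),r.round(1),onz("wrist",u,v,z,o).round(4))
crop("j_wrist.png","j1.png",100,40,500,340,2)
E
```

```text
[ 0.58337733 -0.18848955  0.20139694] [-3.14095565e+00 -8.07665364e-04  4.50271934e-04] 14.1 [ 0.61  0.48 -0.47  1.7   0.25  1.02  0.05]
spacer1_centre 0.79 [260.4 186.5 286.5 208.5] [ 0.5791 -0.194   0.0075]
washer1_centre 0.6 [150.9  57.2 193.9 100.8] [ 0.4694 -0.0629  0.0025]
washer1_centre 0.32 [157.9 180.6 193.5 212.8] [ 0.4612 -0.1942  0.0025]
washer1_centre 0.22 [264.6  70.2 294.5 102.6] [ 0.5861 -0.0702  0.0025]
bushing 0.82 [264.9  66.6 294.4 103.2] [ 0.5861 -0.0694  0.008 ]
```

View pics/j1.png

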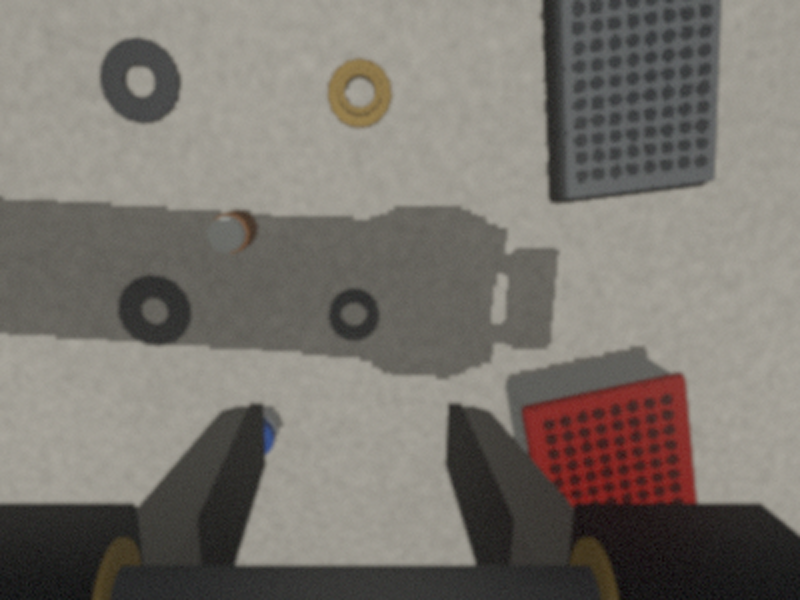

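```bash
python3 - <<'E'
from h import *
o=get_obs()
p=onz("wrist",100+354/2-.25,40+314.5/2-.25,.014,o); print(p)
plan([p[0],p[1],.013],0)
E
```

```text
[ 0.58333505 -0.19261832  0.014     ]
t 14.3 tcp [ 0.5835 -0.1889  0.2019] rot [ 3.141e+00 -2.000e-03  1.000e-03] F [ 0.1 -0.1  0.2] w 0.055
shift [ -0.5   3.6 188.9] turn [ 0.  -0.1  0. ]
```

>>> apply_moves([
  [[0,2,40],[0,0,0]],
  [[0,4,85],[0,0,0]],
  [[0,4,125],[0,0,0]],
  [[0,4,155],[0,0,0]],
  [[0,4,175],[0,0,0]],
  [[0,4,187],[0,0,0]],
  [[0,4,187],[0,0,0]],
  [[0,4,187],[0,0,0]],
])

```text
time: 15.3
tcp_pos: [0.5838, -0.1941, 0.0147]
ee_rot: [3.141, -0.002, -0.001]
wrist_force: [0.6, 0.4, 0.3]
width: 0.0551
```

>>> apply_moves([
  [[0,0,0],[0,0,0]],
  [[0,0,0],[0,0,0]],
  [[0,0,0],[0,0,0]],
  [[0,0,0],[0,0,0]],
  [[0,0,0],[0,0,0]],
  [[0,0,0],[0,0,0]],
], hand=0.2, squeeze=20)

```text
time: 16.05
tcp_pos: [0.5832, -0.1941, 0.0139]
ee_rot: [3.141, -0.0, -0.001]
wrist_force: [-0.8, 0.2, 4.7]
width: 0.0295
```

>>> apply_moves([
  [[0,0,-15],[0,0,0]],
  [[0,0,-40],[0,0,0]],
  [[0,0,-80],[0,0,0]],
  [[0,0,-130],[0,0,0]],
  [[0,0,-180],[0,0,0]],
  [[0,0,-187],[0,0,0]],
  [[0,0,-187],[0,0,0]],
])

```text
time: 16.92
tcp_pos: [0.5827, -0.1939, 0.2008]
ee_rot: [3.141, -0.0, -0.001]
wrist_force: [-0.0, 0.4, -1.8]
width: 0.0295
```

```bash
python3 - <<'E'
from h import *
o,im=snap("wrist","k_wrist.png"); print(o["tcp_pos"],o["width"],o["wrist_force"])
crop("k_wrist.png","k1.png",160,150,400,330,3.3)
plan([.4765,.156,.20],0)
print(proj("wrist",o["tcp_pos"]+[0,0,-.0135],o),proj("wrist",o["tcp_pos"]+[0,0,.001],o))
E
```

```text
[ 0.58268652 -0.19394132  0.20078383] 0.029480803305107425 [-0.03048477  0.38026647 -1.81677016]
t 16.98 tcp [ 0.582  -0.1939  0.1996] rot [-3.141e+00  2.000e-03 -1.000e-03] F [-0.3  0.3 -0.6] w 0.0297
shift [-1.059e+02 -3.498e+02 -1.000e-01] turn [-0.   0.1 -0.1]
[277.11053522 255.48831478] [277.10692533 265.98197553]
```

View pics/k1.png

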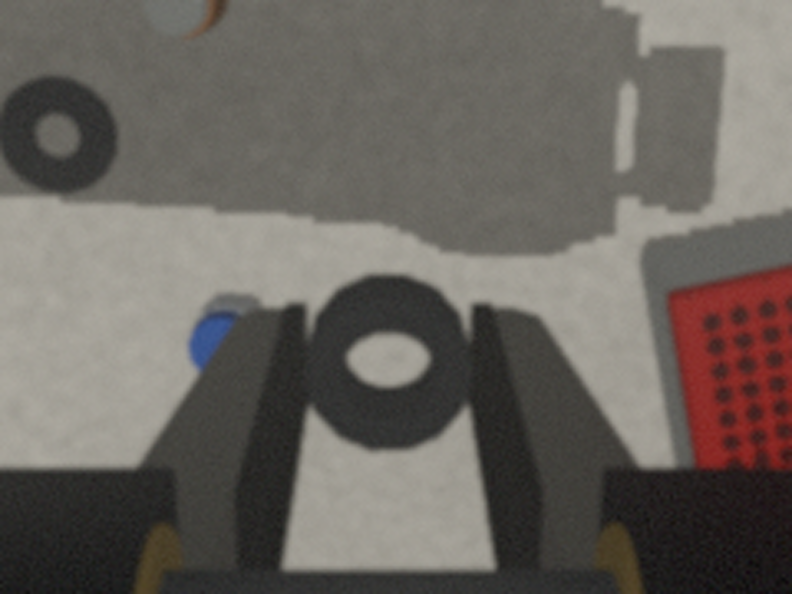

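```bash
python3 - <<'E'
from h import *
o=get_obs(); T=R.from_euler('xyz',o["ee_rot"])
for y in (-2,-1,0,1,2):
    f=lambda yy,z: proj("wrist",o["tcp_pos"]+T.apply(np.array([0,yy,z])/1e3),o).round(1)
    print(y,"far edge top",f(y+15,-1.1),"near bottom",f(y-15,13.9),"hole: top near",f(y-8,-1.1),"top far",f(y+8,-1.1),"bot near",f(y-8,13.9),"bot far",f(y+8,13.9))
print("obs far edge",150+450/3.3,"near",150+273/3.3,"hole",150+330/3.3,150+388/3.3,"u",160+388/3.3)
E
```

```text
-2 far edge top [277.1 286.5] near bottom [277.1 229.1] hole: top near [277.1 249.7] top far [277.1 275.6] bot near [277.1 240. ] bot far [277.1 264.1]
-1 far edge top [277.1 288.1] near bottom [277.1 230.7] hole: top near [277.1 251.4] top far [277.1 277.2] bot near [277.1 241.6] bot far [277.1 265.6]
0 far edge top [277.1 289.6] near bottom [277.1 232.2] hole: top near [277.1 253. ] top far [277.1 278.8] bot near [277.1 243.1] bot far [277.1 267.1]
1 far edge top [277.1 291.1] near bottom [277.1 233.8] hole: top near [277.1 254.7] top far [277.1 280.3] bot near [277.1 244.6] bot far [277.1 268.5]
2 far edge top [277.1 292.7] near bottom [277.1 235.4] hole: top near [277.1 256.3] top far [277.1 281.9] bot near [277.1 246.2] bot far [277.1 270. ]
obs far edge 286.3636363636364 near 232.72727272727275 hole 250.0 267.57575757575756 u 277.57575757575756
```

>>> apply_moves([
  [[-10,-35,0],[0,0,0]],
  [[-20,-70,0],[0,0,0]],
  [[-30,-105,0],[0,0,0]],
  [[-41,-140,0],[0,0,0]],
  [[-52,-175,0],[0,0,0]],
  [[-63,-210,0],[0,0,0]],
  [[-74,-245,0],[0,0,0]],
  [[-85,-280,0],[0,0,0]],
  [[-96,-315,0],[0,0,0]],
  [[-106,-349,0],[0,0,0]],
])

```text
time: 18.23
tcp_pos: [0.4757, 0.1559, 0.1988]
ee_rot: [3.141, 0.004, -0.001]
wrist_force: [0.3, -0.1, -0.6]
width: 0.0295
```

>>> apply_moves([
  [[0,0,0],[0,0,0]],
  [[0,0,0],[0,0,0]],
  [[0,0,20],[0,0,0]],
  [[0,0,35],[0,0,0]],
  [[0,0,45],[0,0,0]],
  [[0,0,45],[0,0,0]],
  [[0,0,45],[0,0,0]],
])

```text
time: 19.1
tcp_pos: [0.4776, 0.1553, 0.1559]
ee_rot: [-3.141, -0.001, -0.001]
wrist_force: [-0.3, 0.6, -0.4]
width: 0.0298
```

```bash
python3 - <<'E'
from h import *
o,im=snap("wrist","l_wrist.png"); print(o["tcp_pos"],o["ee_rot"],o["width"],o["wrist_force"],o["time"])
crop("l_wrist.png","l1.png",160,100,400,330,2.6)
T=np.array([.4765,.156,0])
for z in (.038,.1,.106): print(z,(proj("wrist",T+[0,0,z],o)-[160,100])*2.6)
E
```

```text
[0.47761539 0.15529036 0.15588673] [-3.14141181e+00 -5.29635273e-04 -1.05128035e-03] 0.029804422475766156 [-0.32374021  0.55365686 -0.35402702] 19.1
0.038 [301.35018923 284.31705066]
0.1 [300.56688178 341.46010565]
0.106 [300.46871737 348.621297  ]
```

View pics/l1.png

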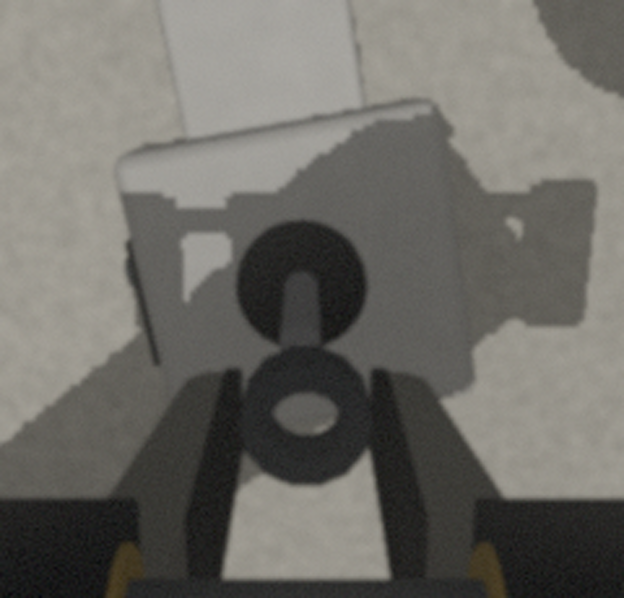

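>>> apply_moves([
  [[-1,0,10],[0,0,0]],
  [[-1,0,20],[0,0,0]],
  [[-1,0,28],[0,0,0]],
  [[-1,0,35],[0,0,0]],
  [[-1,0,42],[0,0,0]],
  [[-1,0,49],[0,0,0]],
  [[-1,0,56],[0,0,0]],
  [[-1,0,62],[0,0,0]],
  [[-1,0,62],[0,0,0]],
])

```text
time: 20.27
tcp_pos: [0.476, 0.1551, 0.0931]
ee_rot: [3.141, 0.001, -0.001]
wrist_force: [-0.0, 1.4, 0.9]
width: 0.0294
```

```bash
python3 - <<'E'
from h import *
o,im=snap("wrist","m_wrist.png"); print(o["tcp_pos"],o["ee_rot"],o["width"],o["wrist_force"],o["time"])
crop("m_wrist.png","m1.png",160,100,400,330,2.6)
T=np.array([.4765,.156,0])
for z in (.038,.1,.106): print(z,(proj("wrist",T+[0,0,z],o)-[160,100])*2.6)
snap("scene","m_scene.png"); crop("m_scene.png","m2.png",320,150,460,250,4)
E
```

```text
[0.47600039 0.15508752 0.09307891] [ 3.14131318e+00  9.37940105e-04 -8.90829678e-04] 0.02940737039766449 [-0.00269838  1.39413128  0.93294265] 20.275
0.038 [306.46830314 341.6478459 ]
0.1 [306.79789999 440.07181524]
0.106 [306.84273124 453.45929025]
```

View pics/m1.png

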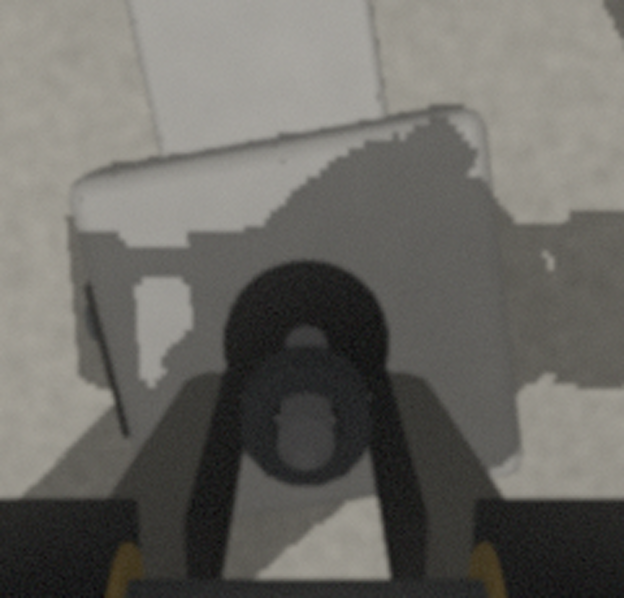

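View pics/m2.png

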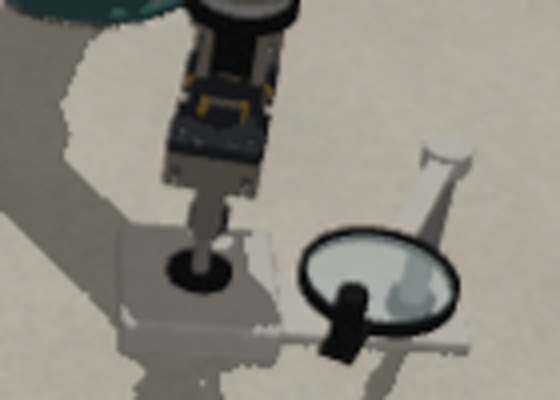

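The spindle shows through the spacer's hole at (306,430) with almost no force. Lowering further.

>>> apply_moves([
  [[0,0,8],[0,0,0]],
  [[0,0,16],[0,0,0]],
  [[0,0,24],[0,0,0]],
  [[0,0,31],[0,0,0]],
  [[0,0,36],[0,0,0]],
  [[0,0,39],[0,0,0]],
  [[0,0,40],[0,0,0]],
  [[0,0,40],[0,0,0]],
])

```text
time: 21.38
tcp_pos: [0.4764, 0.1552, 0.0537]
ee_rot: [-3.142, -0.0, -0.001]
wrist_force: [1.4, -0.1, 0.0]
width: 0.0295
```

>>> apply_moves([
  [[0,0,0],[0,0,0]],
  [[0,0,0],[0,0,0]],
  [[0,0,0],[0,0,0]],
  [[0,0,0],[0,0,0]],
], hand=0.6)

```text
time: 21.88
tcp_pos: [0.4763, 0.1552, 0.0536]
ee_rot: [3.142, -0.0, -0.001]
wrist_force: [-0.6, -0.2, -0.4]
width: 0.0553
```

>>> apply_moves([
  [[0,0,-10],[0,0,0]],
  [[0,0,-30],[0,0,0]],
  [[0,0,-60],[0,0,0]],
  [[0,0,-95],[0,0,0]],
  [[0,0,-130],[0,0,0]],
  [[0,0,-160],[0,0,0]],
  [[0,0,-160],[0,0,0]],
])

```text
time: 22.75
tcp_pos: [0.4776, 0.1558, 0.2162]
ee_rot: [-3.141, -0.005, -0.001]
wrist_force: [0.3, -0.8, -0.5]
width: 0.0548
```

```bash
python3 - <<'E'
from h import *
o,im=snap("wrist","n_wrist.png"); print(o["tcp_pos"],o["ee_rot"],o["width"],o["wrist_force"],o["time"])
crop("n_wrist.png","n1.png",100,40,500,340,2)
for n in ["scene","side"]: snap(n,f"n_{n}.png")
crop("n_side.png","n2.png",200,160,400,400,2.5)
for n,z in [("spacer1_centre",.0075),("washer1_centre",.0025),("bushing",.008)]:
  for cam in ["wrist","side","scene"]:
    for d in find_in(cam,n):
        r=np.array(d["rect"]); u,v=(r[0]+r[2])/2,(r[1]+r[3])/2
        print(cam,n,round(d["p"],2),r.round(1),onz(cam,u,v,z,o).round(4))
E
```

```text
[0.477621   0.15580002 0.21619772] [-3.14078843e+00 -5.23700281e-03 -1.05889719e-03] 0.05482680264321422 [ 0.27414784 -0.78879972 -0.52976487] 22.75
wrist spacer1_centre 0.62 [259.1 183.6 291.1 208.7] [0.4761 0.1486 0.0075]
side spacer1_centre 0.44 [304.7 317.6 323.4 333.6] [0.4765 0.1321 0.0075]
side spacer1_centre 0.41 [356.6 137.6 370.8 168.8] [ 0.4138 -0.5777  0.0075]
scene spacer1_centre 0.73 [279.1 230.  288.6 240.4] [ 0.5906 -0.0741  0.0075]
scene spacer1_centre 0.69 [395.1 182.7 437.  243.2] [0.385  0.288  0.0075]
scene spacer1_centre 0.64 [363.4 211.6 374.7 222.5] [0.4428 0.1525 0.0075]
side washer1_centre 0.73 [323.8 252.6 337.1 263.9] [ 0.4663 -0.0692  0.0025]
side washer1_centre 0.72 [168.9 273.2 207.6 301.3] [0.773  0.0927 0.0025]
scene washer1_centre 0.55 [291.3 208.7 303.4 212.9] [ 0.4651 -0.0644  0.0025]
scene washer1_centre 0.4 [134.7 158.8 189.6 208.5] [ 0.4449 -0.5319  0.0025]
side bushing 0.57 [276.3 240.8 290.  254.9] [ 0.5864 -0.0733  0.008 ]
```

View pics/n1.png

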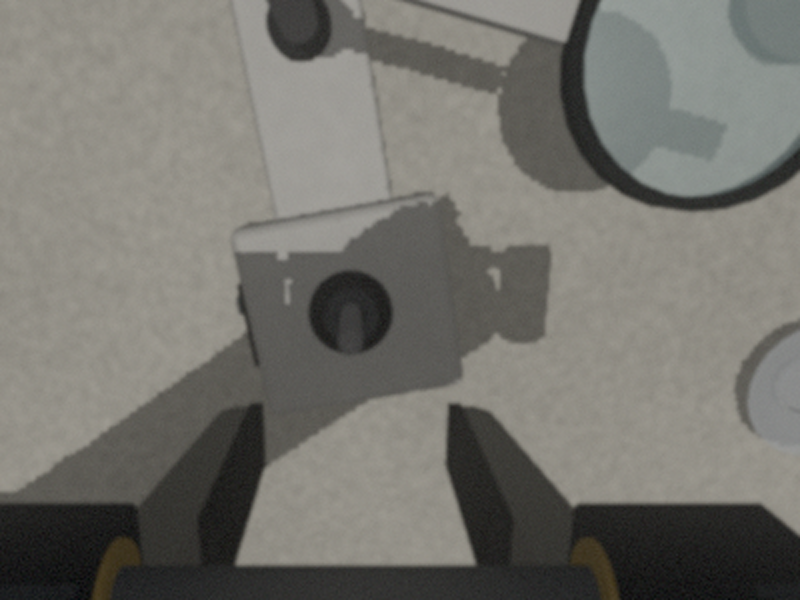

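View pics/n2.png

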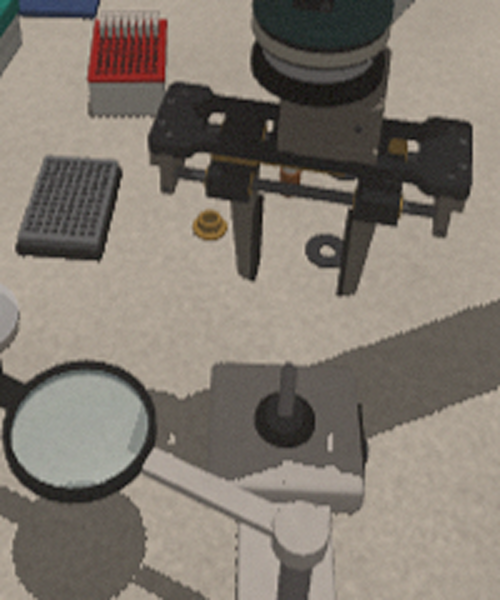

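The spacer sits on the shoulder in the wrist view at (350,311). Next is the nearer washer.

>>> apply_moves([
  [[-1,40,0],[0,0,0]],
  [[-3,80,0],[0,0,0]],
  [[-5,120,0],[0,0,0]],
  [[-7,160,5],[0,0,0]],
  [[-8,190,10],[0,0,0]],
  [[-8,215,14],[0,0,0]],
  [[-8,215,14],[0,0,0]],
  [[-8,215,14],[0,0,0]],
], hand=0.75)

```text
time: 24.35
tcp_pos: [0.4682, -0.0587, 0.1997]
ee_rot: [-3.141, -0.0, 0.0]
wrist_force: [-0.6, 0.2, -0.5]
width: 0.0689
```

```bash
python3 - <<'E'
from h import *
o,im=snap("wrist","o_wrist.png"); print(o["tcp_pos"],o["ee_rot"],o["width"],o["time"])
for n,z in [("washer1_centre",.005),("bushing",.008)]:
    for d in find_in("wrist",n):
        r=np.array(d["rect"]); u,v=(r[0]+r[2])/2,(r[1]+r[3])/2
        print(n,round(d["p"],2),r.round(1),onz("wrist",u,v,z,o).round(4))
crop("o_wrist.png","o1.png",100,40,500,340,2)
E
```

```text
[ 0.46823935 -0.05873534  0.19970124] [-3.14110665e+00 -2.03209077e-04  3.42533626e-06] 0.06886719782514651 24.35
washer1_centre 0.97 [258.6 178.1 296.5 215. ] [ 0.4687 -0.0633  0.005 ]
washer1_centre 0.7 [314.6 354.5 324.7 360.9] [ 0.5277 -0.2941  0.005 ]
bushing 0.71 [361.1 191.2 390.2 215.5] [ 0.5854 -0.0708  0.008 ]
```

View pics/o1.png

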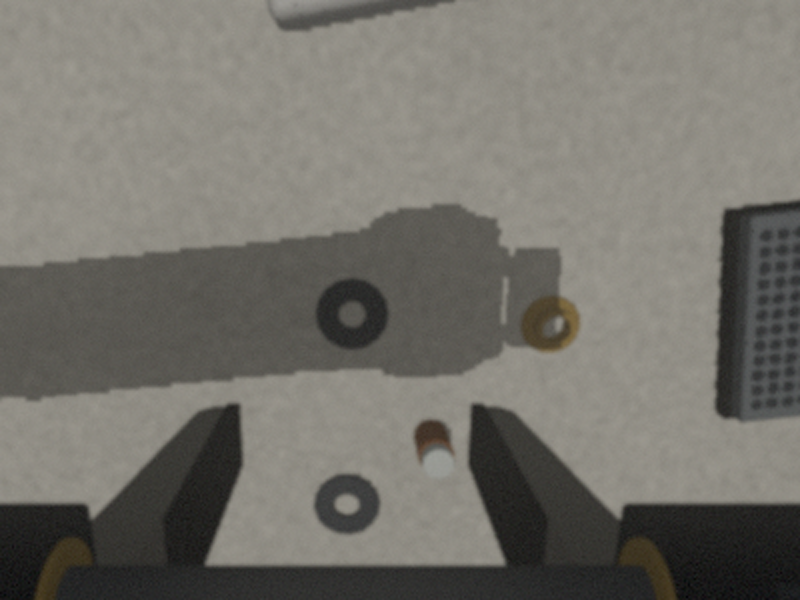

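>>> apply_moves([
  [[-1,2,40],[0,0,0]],
  [[-1,4,85],[0,0,0]],
  [[-1,4,125],[0,0,0]],
  [[-1,4,155],[0,0,0]],
  [[-1,4,175],[0,0,0]],
  [[-1,4,185],[0,0,0]],
  [[-1,4,187],[0,0,0]],
  [[-1,4,187],[0,0,0]],
  [[-1,4,187],[0,0,0]],
])

```text
time: 25.62
tcp_pos: [0.4677, -0.0639, 0.0133]
ee_rot: [3.141, -0.002, -0.001]
wrist_force: [0.2, -0.6, -0.0]
width: 0.069
```

>>> apply_moves([
  [[0,0,0],[0,0,0]],
  [[0,0,0],[0,0,0]],
  [[0,0,0],[0,0,0]],
  [[0,0,0],[0,0,0]],
  [[0,0,0],[0,0,0]],
], hand=0.35, squeeze=20)

```text
time: 26.25
tcp_pos: [0.4672, -0.0639, 0.0127]
ee_rot: [3.141, -0.0, -0.001]
wrist_force: [-0.5, 0.2, 2.2]
width: 0.0419
```

>>> apply_moves([
  [[0,0,0],[0,0,0]],
  [[0,0,0],[0,0,0]],
])

```text
time: 26.5
tcp_pos: [0.4672, -0.0639, 0.0127]
ee_rot: [3.141, -0.0, -0.001]
wrist_force: [-0.1, 0.2, 3.6]
width: 0.0424
```

```bash
python3 - <<'E'
from h import *
o,im=snap("wrist","p_wrist.png"); print(o["tcp_pos"],o["ee_rot"],o["width"],o["time"])
crop("p_wrist.png","p1.png",160,100,400,330,2.6)
E
```

```text
[ 0.46718156 -0.06387136  0.01267409] [ 3.14139020e+00 -1.15174520e-04 -1.00918188e-03] 0.042357285411894756 26.5
```

View pics/p1.png

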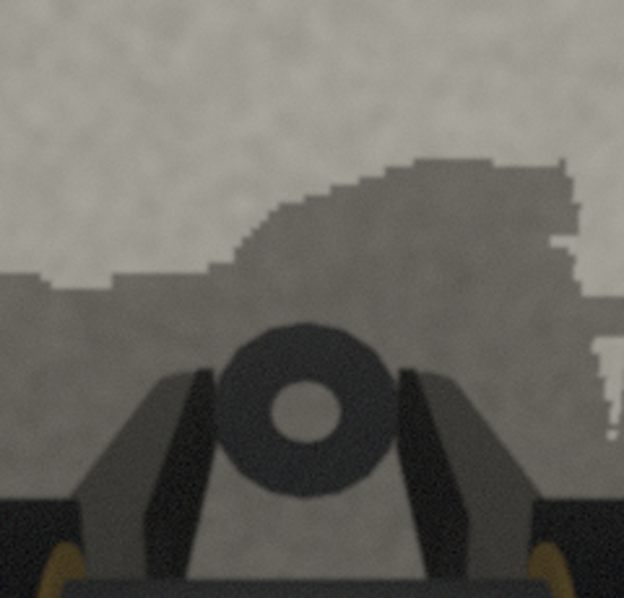

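>>> apply_moves([
  [[0,0,-10],[0,0,0]],
  [[0,0,-30],[0,0,0]],
  [[0,0,-65],[0,0,0]],
  [[0,0,-110],[0,0,0]],
  [[0,0,-160],[0,0,0]],
  [[0,0,-187],[0,0,0]],
  [[0,0,-187],[0,0,0]],
  [[0,0,-187],[0,0,0]],
])

```text
time: 27.55
tcp_pos: [0.4663, -0.0638, 0.1989]
ee_rot: [-3.142, 0.001, -0.001]
wrist_force: [-0.5, -0.3, -0.5]
width: 0.0421
```

```bash
python3 - <<'E'
from h import *
o,im=snap("wrist","q_wrist.png"); print(o["width"],o["wrist_force"])
crop("q_wrist.png","q1.png",160,100,400,330,2.6)
plan([.4766,.156,.17],0)
E
```

```text
0.04212667859063738 [-0.54507557 -0.31638364 -0.49434358]
t 27.6 tcp [ 0.4662 -0.0637  0.1985] rot [-3.141e+00  2.000e-03 -1.000e-03] F [-0.2 -0.1  0.2] w 0.0423
shift [  10.3 -219.7   28.6] turn [-0.   0.1 -0.1]
```

View pics/q1.png

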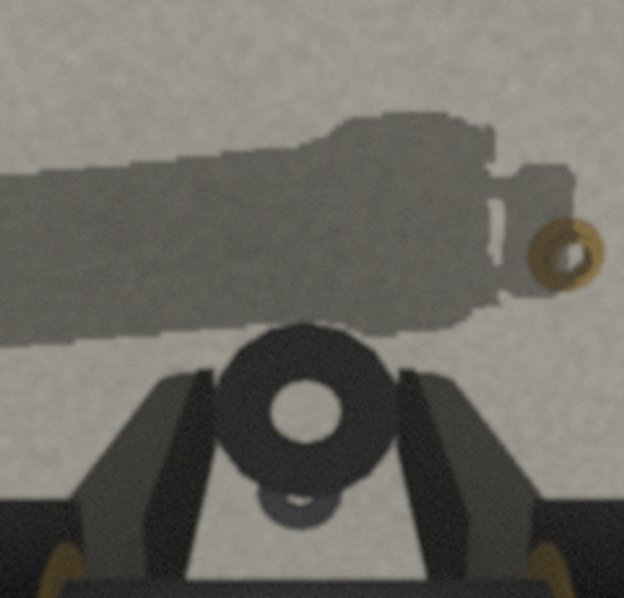

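>>> apply_moves([
  [[2,-35,0],[0,0,0]],
  [[4,-75,0],[0,0,0]],
  [[6,-115,5],[0,0,0]],
  [[8,-155,10],[0,0,0]],
  [[9,-190,20],[0,0,0]],
  [[10,-212,28],[0,0,0]],
  [[10,-220,32],[0,0,0]],
  [[10,-220,32],[0,0,0]],
  [[10,-220,32],[0,0,0]],
  [[10,-220,32],[0,0,0]],
])

```text
time: 28.85
tcp_pos: [0.4776, 0.1552, 0.1678]
ee_rot: [3.141, -0.0, -0.003]
wrist_force: [0.0, -0.1, 0.2]
width: 0.0427
```

```bash
python3 - <<'E'
from h import *
o,im=snap("wrist","r_wrist.png"); print(o["tcp_pos"],o["ee_rot"],o["width"],o["wrist_force"],o["time"])
crop("r_wrist.png","r1.png",160,100,400,330,2.6)
T=np.array([.4766,.156,0])
for z in (.038,.1,.106): print(z,(proj("wrist",T+[0,0,z],o)-[160,100])*2.6)
E
```

```text
[0.47763088 0.15518465 0.16776487] [ 3.14117058e+00 -4.35622264e-04 -2.62897625e-03] 0.042716515247942614 [ 0.01797801 -0.0923015   0.2419148 ] 28.85
0.038 [301.71789892 275.5081576 ]
0.1 [301.04441058 327.84838128]
0.106 [300.96095091 334.33445919]
```

View pics/r1.png

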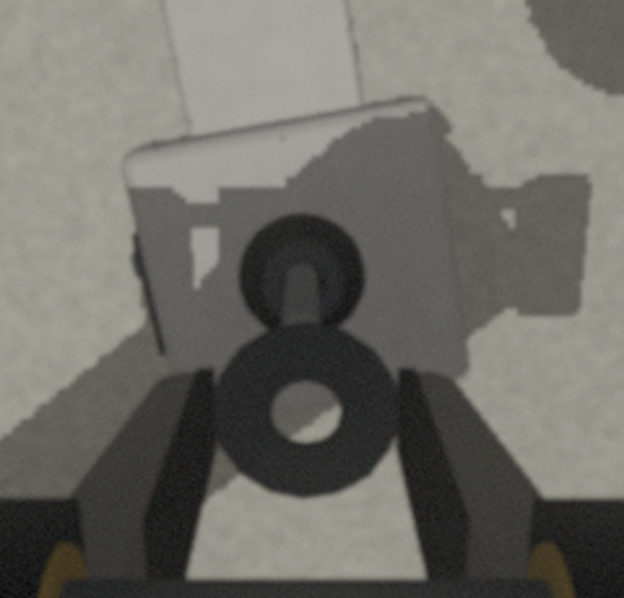

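>>> apply_moves([
  [[-1,-1,10],[0,0,0]],
  [[-1,-1,22],[0,0,0]],
  [[-1,-1,34],[0,0,0]],
  [[-1,-1,42],[0,0,0]],
  [[-1,-1,49],[0,0,0]],
  [[-1,-1,56],[0,0,0]],
  [[-1,-1,63],[0,0,0]],
  [[-1,-1,68],[0,0,0]],
  [[-1,-1,68],[0,0,0]],
])

```text
time: 30.02
tcp_pos: [0.4761, 0.1571, 0.0992]
ee_rot: [3.141, 0.001, -0.001]
wrist_force: [0.4, 0.7, -0.6]
width: 0.0422
```

```bash
python3 - <<'E'
from h import *
o,im=snap("wrist","s_wrist.png"); print(o["tcp_pos"],o["ee_rot"],o["width"],o["wrist_force"],o["time"])
crop("s_wrist.png","s1.png",160,100,400,330,2.6)
E
```

```text
[0.47610585 0.15712531 0.09922368] [ 3.14140696e+00  6.11320040e-04 -9.35645907e-04] 0.04224098954563588 [ 0.3909128   0.71941594 -0.63133712] 30.025
```

View pics/s1.png

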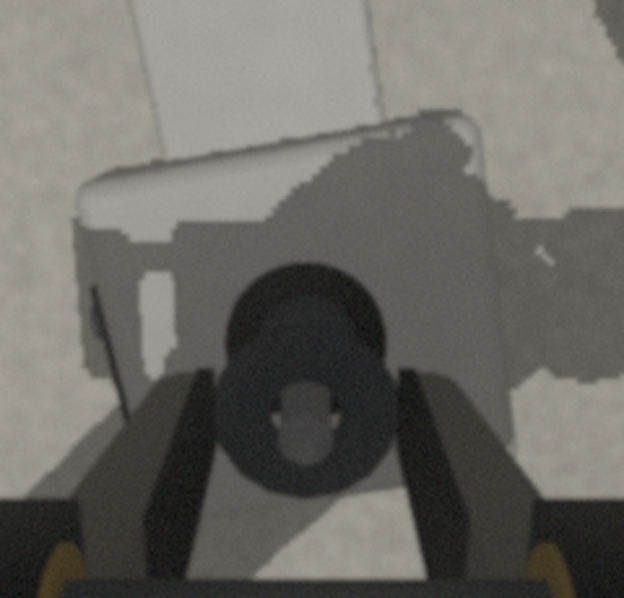

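>>> apply_moves([
  [[0,0.5,7],[0,0,0]],
  [[0,1,14],[0,0,0]],
  [[0,1,21],[0,0,0]],
  [[0,1,27],[0,0,0]],
  [[0,1,31],[0,0,0]],
  [[0,1,32],[0,0,0]],
  [[0,1,32],[0,0,0]],
])

```text
time: 30.95
tcp_pos: [0.4764, 0.1563, 0.0676]
ee_rot: [-3.142, -0.0, -0.001]
wrist_force: [-0.3, -0.6, 0.7]
width: 0.0423
```

>>> apply_moves([
  [[0,0,0],[0,0,0]],
  [[0,0,0],[0,0,0]],
  [[0,0,0],[0,0,0]],
  [[0,0,0],[0,0,0]],
], hand=0.75)

```text
time: 31.45
tcp_pos: [0.4763, 0.1562, 0.0676]
ee_rot: [3.142, -0.0, -0.001]
wrist_force: [0.5, -0.9, 0.7]
width: 0.069
```

>>> apply_moves([
  [[0,0,-10],[0,0,0]],
  [[0,0,-30],[0,0,0]],
  [[0,0,-60],[0,0,0]],
  [[0,0,-95],[0,0,0]],
  [[0,0,-130],[0,0,0]],
  [[0,0,-145],[0,0,0]],
  [[0,0,-145],[0,0,0]],
  [[0,0,-145],[0,0,0]],
])

```text
time: 32.45
tcp_pos: [0.4756, 0.1557, 0.2114]
ee_rot: [3.141, 0.002, -0.001]
wrist_force: [-0.3, 1.1, -1.1]
width: 0.069
```

```bash
python3 - <<'E'
from h import *
o,im=snap("wrist","t_wrist.png"); print(o["tcp_pos"],o["ee_rot"],o["width"],o["wrist_force"],o["time"])
crop("t_wrist.png","t1.png",100,40,500,340,2)
for n in ["scene","side"]: snap(n,f"t_{n}.png")
crop("t_side.png","t2.png",200,160,400,400,2.5)
crop("t_scene.png","t3.png",200,150,460,270,3)
plan([.461,-.19,.2],0)
E
```

```text
[0.47559306 0.15574099 0.21137873] [ 3.14095671e+00  2.03387880e-03 -1.10103988e-03] 0.06898161994530368 [-0.33987758  1.14388445 -1.13954455] 32.45
t 32.6 tcp [0.4757 0.156  0.2114] rot [ 3.141e+00  2.000e-03 -1.000e-03] F [-0.   0.6 -1.5] w 0.0686
shift [-14.3 346.   11.5] turn [ 0.   0.1 -0. ]
```

View pics/t1.png

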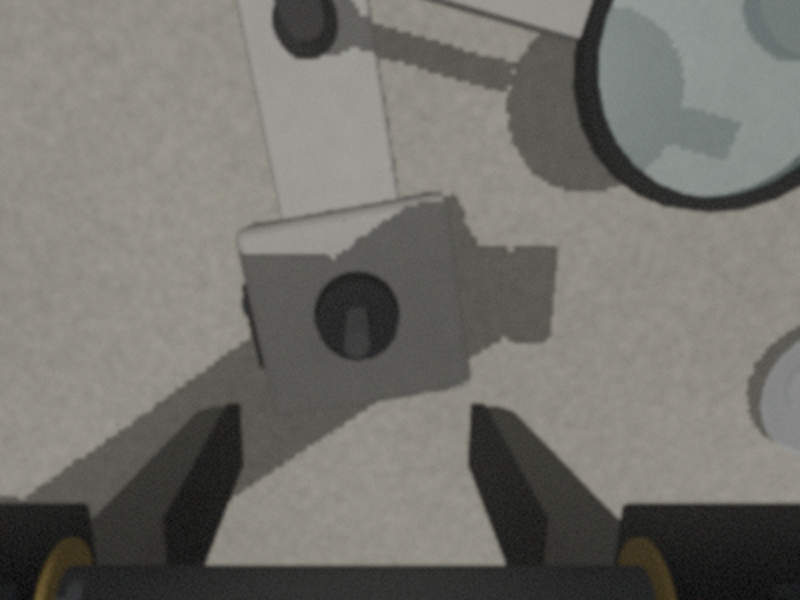

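View pics/t2.png

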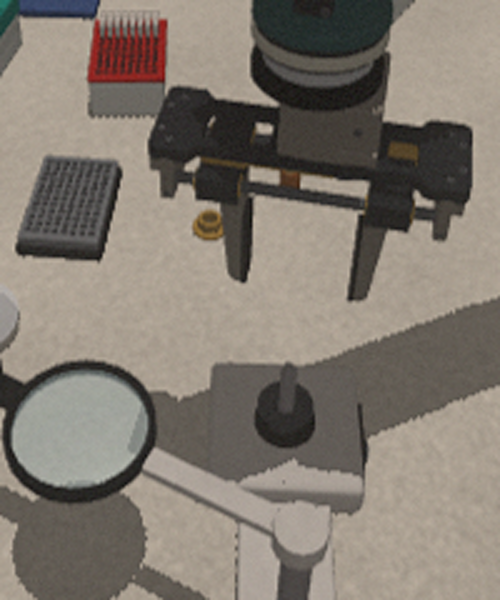

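View pics/t3.png

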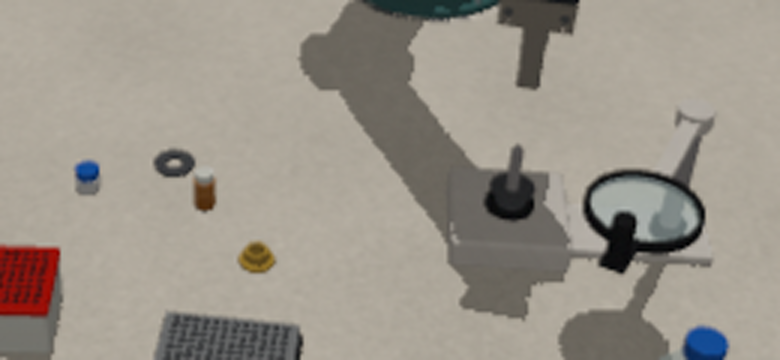

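>>> apply_moves([
  [[-1,40,0],[0,0,0]],
  [[-3,80,0],[0,0,0]],
  [[-5,120,0],[0,0,0]],
  [[-7,165,0],[0,0,0]],
  [[-9,210,3],[0,0,0]],
  [[-11,255,6],[0,0,0]],
  [[-13,300,9],[0,0,0]],
  [[-14,335,11],[0,0,0]],
  [[-14,346,11],[0,0,0]],
  [[-14,346,11],[0,0,0]],
])

```text
time: 33.85
tcp_pos: [0.4619, -0.1894, 0.2011]
ee_rot: [-3.141, 0.001, -0.001]
wrist_force: [-0.0, 0.3, 0.2]
width: 0.0689
```

>>> apply_moves([
  [[0,0,0],[0,0,0]],
  [[0,0,0],[0,0,0]],
])

```text
time: 34.1
tcp_pos: [0.4623, -0.1884, 0.2017]
ee_rot: [-3.141, -0.0, 0.001]
wrist_force: [0.1, -0.2, 0.8]
width: 0.0692
```

```bash
python3 - <<'E'
from h import *
o,im=snap("wrist","u_wrist.png"); print(o["tcp_pos"],o["ee_rot"],o["width"],o["time"])
for n,z in [("washer1_centre",.005),("bushing",.008),("vial",.04)]:
    for d in find_in("wrist",n):
        r=np.array(d["rect"]); u,v=(r[0]+r[2])/2,(r[1]+r[3])/2
        print(n,round(d["p"],2),r.round(1),onz("wrist",u,v,z,o).round(4))
crop("u_wrist.png","u1.png",100,40,500,340,2)
E
```

```text
[ 0.46225618 -0.1883862   0.20168697] [-3.14142371e+00 -1.41008105e-04  1.35724496e-03] 0.06919239991194161 34.1
bushing 0.68 [372.6  69.7 406.4 102.1] [ 0.5833 -0.0701  0.008 ]
vial 0.9 [314.6 144.7 341.2 168.3] [ 0.5151 -0.1425  0.04  ]
vial 0.6 [376.9  70.7 405.7 101.4] [ 0.5741 -0.074   0.04  ]
vial 0.27 [261.7 361.2 333.1 394.6] [ 0.4889 -0.4261  0.04  ]
vial 0.23 [476.2   9.7 560.  142.5] [ 0.6967 -0.0648  0.04  ]
```

View pics/u1.png

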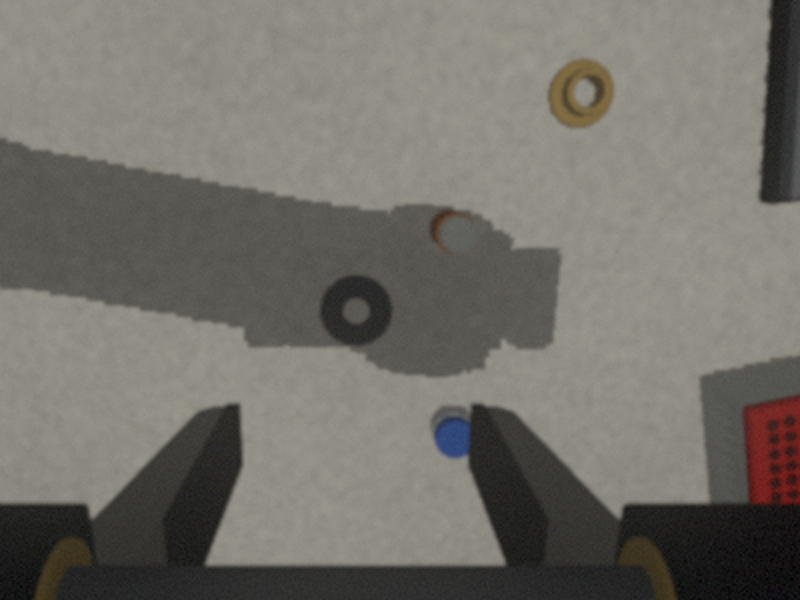

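```bash
python3 - <<'E'
from h import *
o=get_obs()
p=onz("wrist",100+356/2-.25,40+310.5/2-.25,.005,o); print(p)
plan([p[0],p[1],.0125],0)
E
```

```text
[ 0.46280626 -0.19252831  0.005     ]
t 34.3 tcp [ 0.4621 -0.1893  0.2017] rot [ 3.141 -0.    -0.   ] F [-0.3 -0.   0.3] w 0.0691
shift [  0.7   3.2 189.2] turn [ 0. -0. -0.]
```

>>> apply_moves([
  [[1,2,40],[0,0,0]],
  [[1,4,85],[0,0,0]],
  [[1,4,125],[0,0,0]],
  [[1,4,155],[0,0,0]],
  [[1,4,175],[0,0,0]],
  [[1,4,185],[0,0,0]],
  [[1,4,188],[0,0,0]],
  [[1,4,188],[0,0,0]],
  [[1,4,188],[0,0,0]],
])

```text
time: 35.42
tcp_pos: [0.4635, -0.194, 0.0143]
ee_rot: [3.141, -0.001, -0.001]
wrist_force: [-0.1, -0.2, -0.1]
width: 0.0691
```

>>> apply_moves([
  [[0,0,0],[0,0,0]],
  [[0,0,0],[0,0,0]],
  [[0,0,0],[0,0,0]],
  [[0,0,0],[0,0,0]],
  [[0,0,0],[0,0,0]],
  [[0,0,0],[0,0,0]],
], hand=0.35, squeeze=20)

```text
time: 36.17
tcp_pos: [0.4631, -0.1939, 0.0137]
ee_rot: [3.141, -0.0, -0.001]
wrist_force: [-0.3, -0.2, 2.4]
width: 0.0417
```

>>> apply_moves([
  [[0,0,-10],[0,0,0]],
  [[0,0,-30],[0,0,0]],
  [[0,0,-65],[0,0,0]],
  [[0,0,-110],[0,0,0]],
  [[0,0,-160],[0,0,0]],
  [[0,0,-187],[0,0,0]],
  [[0,0,-187],[0,0,0]],
  [[0,0,-187],[0,0,0]],
])

```text
time: 37.17
tcp_pos: [0.4622, -0.1937, 0.1998]
ee_rot: [-3.141, 0.001, -0.001]
wrist_force: [0.4, 0.2, -0.2]
width: 0.0415
```

```bash
python3 - <<'E'
from h import *
o,im=snap("wrist","v_wrist.png"); print(o["width"],o["wrist_force"])
crop("v_wrist.png","v1.png",160,100,400,330,2.6)
plan([.4766,.156,.17],0)
E
```

```text
0.041451689892090686 [ 0.35385242  0.20787749 -0.21930119]
t 37.23 tcp [ 0.462  -0.1935  0.1994] rot [-3.141e+00  2.000e-03 -1.000e-03] F [ 0.4 -0.4 -1.2] w 0.0418
shift [  14.3 -349.5   29.7] turn [-0.1  0.1 -0.1]
```

View pics/v1.png

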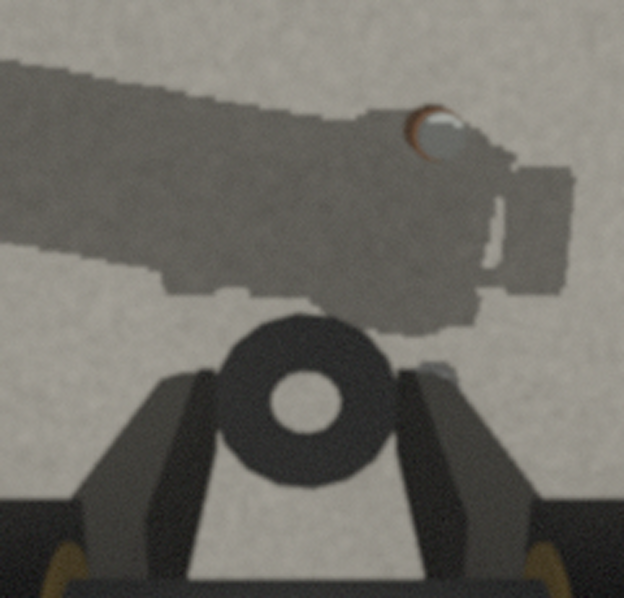

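>>> apply_moves([
  [[2,-40,0],[0,0,0]],
  [[4,-85,0],[0,0,0]],
  [[6,-130,0],[0,0,0]],
  [[8,-175,0],[0,0,0]],
  [[10,-220,5],[0,0,0]],
  [[11,-260,12],[0,0,0]],
  [[12,-300,20],[0,0,0]],
  [[13,-335,28],[0,0,0]],
  [[13.5,-348,32],[0,0,0]],
  [[13.5,-348,32],[0,0,0]],
])

```text
time: 38.48
tcp_pos: [0.4761, 0.1542, 0.1675]
ee_rot: [3.141, 0.002, 0.0]
wrist_force: [0.4, -1.5, 0.5]
width: 0.042
```

>>> apply_moves([
  [[0,0,0],[0,0,0]],
  [[0,0,0],[0,0,0]],
  [[0,0,0],[0,0,0]],
])

```text
time: 38.85
tcp_pos: [0.4771, 0.1533, 0.1688]
ee_rot: [3.141, -0.0, -0.003]
wrist_force: [-0.1, 0.0, -0.0]
width: 0.0417
```

```bash
python3 - <<'E'
from h import *
o,im=snap("wrist","w_wrist.png"); print(o["tcp_pos"],o["ee_rot"],o["width"],o["wrist_force"],o["time"])
crop("w_wrist.png","w1.png",160,100,400,330,2.6)
T=np.array([.4766,.156,0])
for z in (.038,.058,.106): print(z,(proj("wrist",T+[0,0,z],o)-[160,100])*2.6)
E
```

```text
[0.47708488 0.15326542 0.1687636 ] [ 3.14122727e+00 -4.65188409e-04 -2.52832031e-03] 0.04171334425400764 [-0.13604309  0.03377964 -0.02526681] 38.85
0.038 [303.14423013 269.94076267]
0.058 [303.05844152 283.9741821 ]
0.106 [302.79489933 327.08477632]
```

View pics/w1.png

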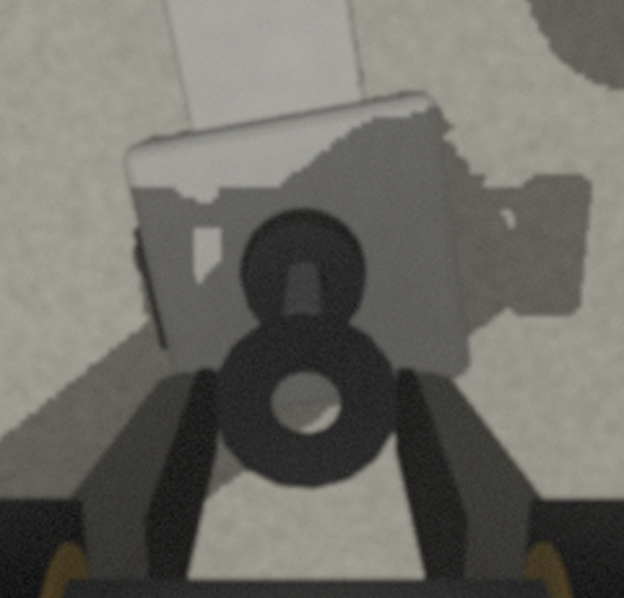

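>>> apply_moves([
  [[-0.6,-1,10],[0,0,0]],
  [[-0.6,-1,22],[0,0,0]],
  [[-0.6,-1,34],[0,0,0]],
  [[-0.6,-1,42],[0,0,0]],
  [[-0.6,-1,49],[0,0,0]],
  [[-0.6,-1,56],[0,0,0]],
  [[-0.6,-1,63],[0,0,0]],
  [[-0.6,-1,68],[0,0,0]],
  [[-0.6,-1,68],[0,0,0]],
])

```text
time: 40.02
tcp_pos: [0.476, 0.1552, 0.1002]
ee_rot: [3.141, 0.001, -0.001]
wrist_force: [0.4, 0.3, -0.2]
width: 0.0417
```

```bash
python3 - <<'E'
from h import *
o,im=snap("wrist","x_wrist.png"); print(o["tcp_pos"],o["ee_rot"],o["width"],o["wrist_force"],o["time"])
crop("x_wrist.png","x1.png",160,100,400,330,2.6)
E
```

```text
[0.47598849 0.15516851 0.10022177] [ 3.14145076e+00  6.54145929e-04 -9.24749329e-04] 0.041716430737587275 [ 0.44597116  0.25063689 -0.24011872] 40.025
```

View pics/x1.png

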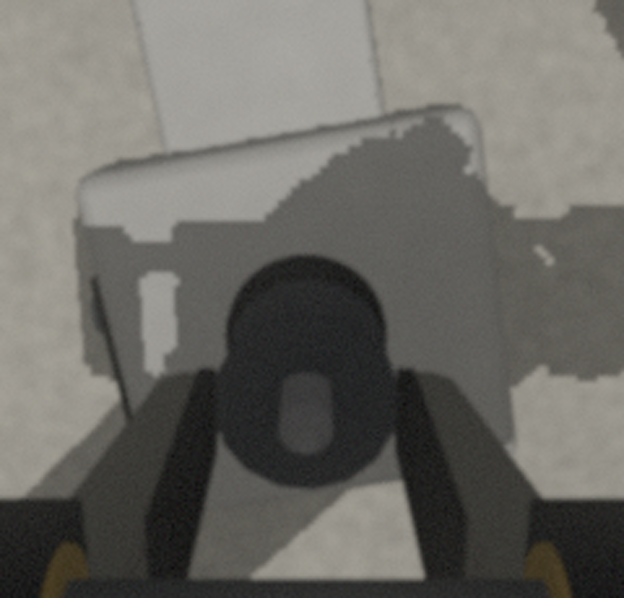

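>>> apply_moves([
  [[0,0.5,7],[0,0,0]],
  [[0,0.5,14],[0,0,0]],
  [[0,0.5,20],[0,0,0]],
  [[0,0.5,25],[0,0,0]],
  [[0,0.5,27],[0,0,0]],
  [[0,0.5,27],[0,0,0]],
  [[0,0.5,27],[0,0,0]],
])

```text
time: 40.95
tcp_pos: [0.4763, 0.1548, 0.0737]
ee_rot: [-3.142, -0.0, -0.001]
wrist_force: [0.3, -0.1, -0.4]
width: 0.0418
```

>>> apply_moves([
  [[0,0,0],[0,0,0]],
  [[0,0,0],[0,0,0]],
  [[0,0,0],[0,0,0]],
  [[0,0,0],[0,0,0]],
], hand=0.75)

```text
time: 41.45
tcp_pos: [0.4762, 0.1547, 0.0736]
ee_rot: [3.142, -0.0, -0.001]
wrist_force: [-0.2, 0.1, -0.4]
width: 0.0688
```

>>> apply_moves([
  [[0,0,-10],[0,0,0]],
  [[0,0,-30],[0,0,0]],
  [[0,0,-60],[0,0,0]],
  [[0,0,-95],[0,0,0]],
  [[0,0,-130],[0,0,0]],
  [[0,0,-135],[0,0,0]],
  [[0,0,-135],[0,0,0]],
  [[0,0,-135],[0,0,0]],
])

```text
time: 42.45
tcp_pos: [0.4755, 0.1543, 0.2074]
ee_rot: [3.141, 0.002, -0.001]
wrist_force: [-0.8, 0.1, -0.3]
width: 0.0693
```

```bash
python3 - <<'E'
from h import *
o,im=snap("wrist","y_wrist.png"); print(o["tcp_pos"],o["ee_rot"],o["width"],o["wrist_force"],o["time"])
crop("y_wrist.png","y1.png",100,40,500,340,2)
for n in ["scene","side"]: snap(n,f"y_{n}.png")
a=cv2.imread("pics/y_side.png")[260:400,260:400]; b=cv2.imread("pics/y_scene.png")[160:260,330:430]
cv2.imwrite("pics/y2.png",np.hstack([cv2.resize(a,(400,400),interpolation=2),cv2.resize(b,(400,400),interpolation=2)]))
c=cv2.imread("pics/y_scene.png")[150:290,180:480]; cv2.imwrite("pics/y3.png",cv2.resize(c,None,fx=2.6,fy=2.6))
plan([.584,-.066,.2],0)
for cam in ["scene","side"]:
  for n,z in [("spacer1_centre",.0075),("washer1_centre",.0025),("bushing",.008)]:
    for d in find_in(cam,n):
        r=np.array(d["rect"]); u,v=(r[0]+r[2])/2,(r[1]+r[3])/2
        print(cam,n,round(d["p"],2),r.round(1),onz(cam,u,v,z).round(3))
E
```

```text
[0.47545532 0.15432401 0.20743223] [ 3.14105099e+00  2.14993090e-03 -1.00128897e-03] 0.06930591290997608 [-0.83245106  0.0684076  -0.31191162] 42.45
t 42.6 tcp [0.4757 0.1546 0.2076] rot [ 3.141e+00  2.000e-03 -1.000e-03] F [0.1 0.4 0.5] w 0.0689
shift [108.5 220.5   7.5] turn [ 0.   0.1 -0. ]
scene bushing 0.57 [279.3 230.3 289.5 240.2] [ 0.591 -0.072  0.008]
side bushing 0.49 [279.4 242.8 287.6 255.6] [ 0.585 -0.069  0.008]
```

View pics/y1.png

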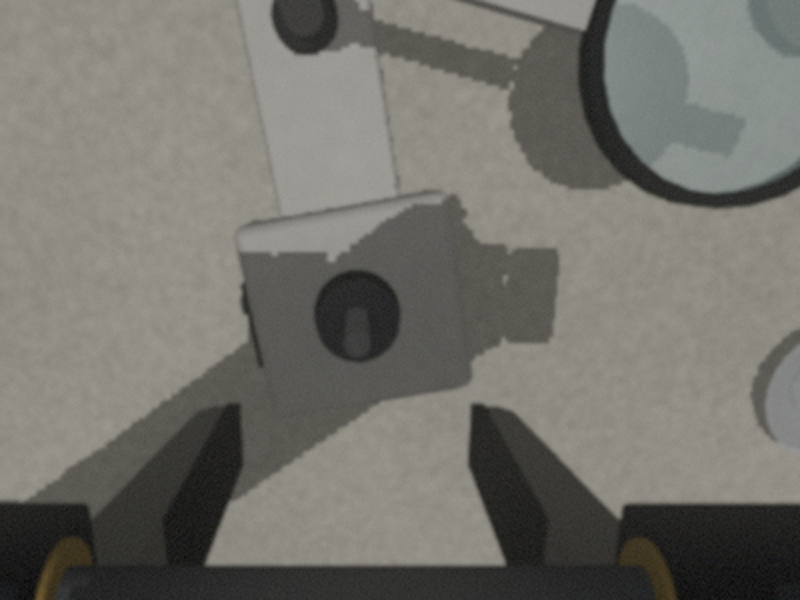

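View pics/y2.png

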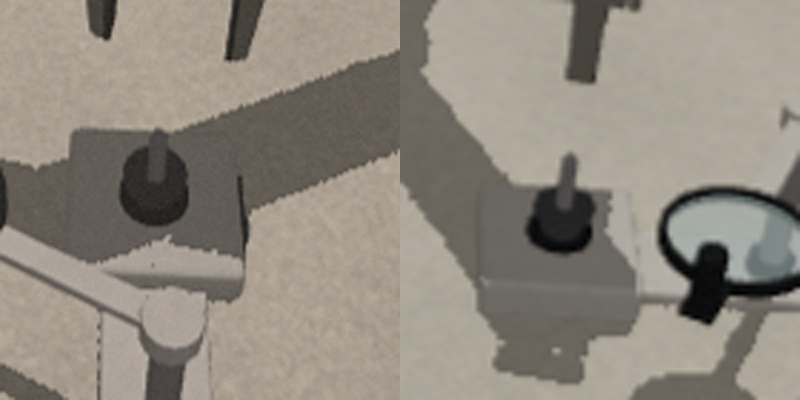

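View pics/y3.png

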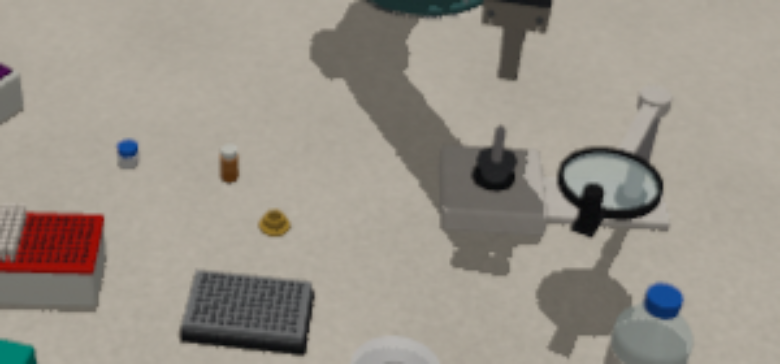

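>>> apply_moves([
  [[14,30,0],[0,0,0]],
  [[28,60,0],[0,0,0]],
  [[42,90,0],[0,0,0]],
  [[57,120,2],[0,0,0]],
  [[72,150,4],[0,0,0]],
  [[87,180,6],[0,0,0]],
  [[100,205,7],[0,0,0]],
  [[109,220,7],[0,0,0]],
  [[109,220,7],[0,0,0]],
  [[109,220,7],[0,0,0]],
], hand=0.55)

```text
time: 44.15
tcp_pos: [0.5846, -0.0639, 0.2016]
ee_rot: [-3.141, 0.0, 0.001]
wrist_force: [-0.9, 0.4, -0.0]
width: 0.0504
```

>>> apply_moves([
  [[0,0,0],[0,0,0]],
  [[0,0,0],[0,0,0]],
  [[0,0,0],[0,0,0]],
])

```text
time: 44.52
tcp_pos: [0.5849, -0.0651, 0.2017]
ee_rot: [3.141, -0.0, -0.0]
wrist_force: [0.3, 0.1, -0.8]
width: 0.0508
```

```bash
python3 - <<'E'
from h import *
o,im=snap("wrist","z_wrist.png"); print(o["tcp_pos"],o["ee_rot"],o["width"],o["time"])
for n,z in [("bushing",.008)]:
    for d in find_in("wrist",n):
        r=np.array(d["rect"]); u,v=(r[0]+r[2])/2,(r[1]+r[3])/2
        print(n,round(d["p"],2),r.round(1),onz("wrist",u,v,z,o).round(4))
crop("z_wrist.png","z1.png",180,120,380,270,4)
E
```

```text
[ 0.58492099 -0.06508242  0.20167019] [ 3.14148195e+00 -6.21819588e-05 -4.75902779e-04] 0.05077508277835656 44.525
bushing 0.56 [263.1 180.1 290.4 208. ] [ 0.5844 -0.0665  0.008 ]
```

View pics/z1.png

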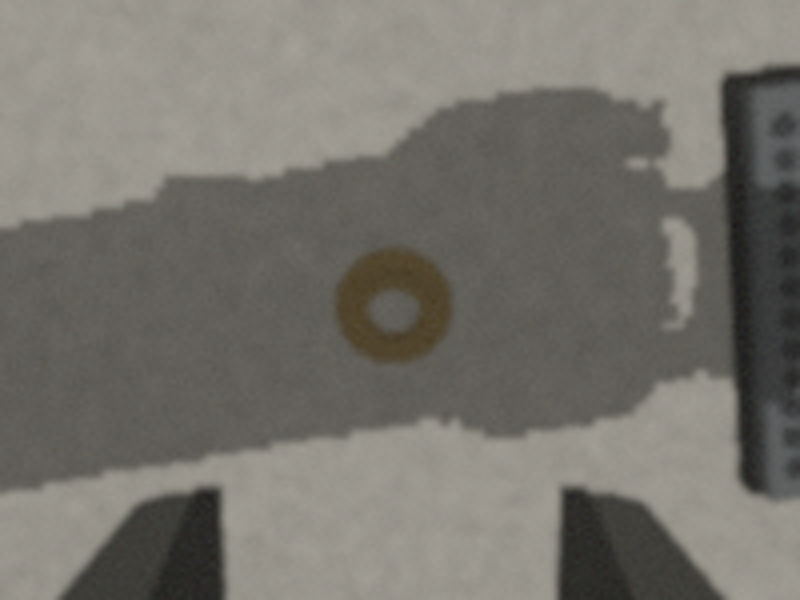

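```bash
python3 - <<'E'
from h import *
o=get_obs()
p=onz("wrist",180+394/4-.4,120+305.5/4-.4,.005,o); print(p)
plan([p[0],p[1],.018],0)
E
```

```text
[ 0.58607437 -0.06964662  0.005     ]
t 44.62 tcp [ 0.585  -0.0653  0.2016] rot [ 3.142e+00 -0.000e+00 -1.000e-03] F [-0.1  0.5 -0. ] w 0.0502
shift [  1.1   4.4 183.6] turn [ 0. -0. -0.]
```

>>> apply_moves([
  [[1,2,40],[0,0,0]],
  [[1,4,85],[0,0,0]],
  [[1,4,125],[0,0,0]],
  [[1,4,155],[0,0,0]],
  [[1,4,173],[0,0,0]],
  [[1,4,182],[0,0,0]],
  [[1,4,184],[0,0,0]],
  [[1,4,184],[0,0,0]],
  [[1,4,184],[0,0,0]],
])

```text
time: 45.75
tcp_pos: [0.5867, -0.0695, 0.0185]
ee_rot: [3.141, -0.002, -0.001]
wrist_force: [0.1, -0.2, -0.2]
width: 0.051
```

>>> apply_moves([
  [[0,0,0],[0,0,0]],
  [[0,0,0],[0,0,0]],
  [[0,0,0],[0,0,0]],
  [[0,0,0],[0,0,0]],
  [[0,0,0],[0,0,0]],
  [[0,0,0],[0,0,0]],
], hand=0.15, squeeze=20)

```text
time: 46.5
tcp_pos: [0.586, -0.0695, 0.0176]
ee_rot: [3.141, -0.0, -0.001]
wrist_force: [-0.4, 0.6, 1.8]
width: 0.0225
```

>>> apply_moves([
  [[0,0,-10],[0,0,0]],
  [[0,0,-30],[0,0,0]],
  [[0,0,-65],[0,0,0]],
  [[0,0,-110],[0,0,0]],
  [[0,0,-160],[0,0,0]],
  [[0,0,-187],[0,0,0]],
  [[0,0,-187],[0,0,0]],
  [[0,0,-187],[0,0,0]],
])

```text
time: 47.5
tcp_pos: [0.5853, -0.0696, 0.2043]
ee_rot: [3.141, 0.001, -0.001]
wrist_force: [-0.1, -1.1, -0.5]
width: 0.0226
```

```bash
python3 - <<'E'
from h import *
o,im=snap("wrist","aa_wrist.png"); print(o["width"],o["wrist_force"])
crop("aa_wrist.png","aa1.png",160,100,400,330,2.6)
plan([.4766,.156,.18],0)
f=lambda y,z:(proj("wrist",o["tcp_pos"]+R.from_euler('xyz',o["ee_rot"]).apply(np.array([0,y,z])/1e3),o)-[160,100])*2.6
zb=18.5
for y in (-1,0,1): print(y,"flange near bottom",f(y-18,zb)[1],"barrel far top",f(y+12,zb-16)[1],"hole near top",f(y-8,zb-16)[1],"hole far bot",f(y+8,zb)[1],"flange far top",f(y+18,zb-5)[1])
E
```

```text
0.02260831784055281 [-0.11645853 -1.12203471 -0.45197605]
t 47.55 tcp [ 0.5851 -0.0695  0.2036] rot [-3.142e+00  2.000e-03 -1.000e-03] F [ 0.2  0.6 -1. ] w 0.0225
shift [-108.7 -225.4   23.9] turn [-0.   0.1 -0.1]
-1 flange near bottom 321.25604142443734 barrel far top 469.00491786591607 hole near top 387.09130056691964 hole far bot 422.2762392288246 flange far top 469.06519997573326
0 flange near bottom 325.2824887074296 barrel far top 472.97065872767286 hole near top 391.308209132687 hole far bot 426.01483446928745 flange far top 472.7784535420167
1 flange near bottom 329.29725887426315 barrel far top 476.92443504478763 hole near top 395.51199961755975 hole far bot 429.74298131315965 flange far top 476.4812163134252
```

View pics/aa1.png

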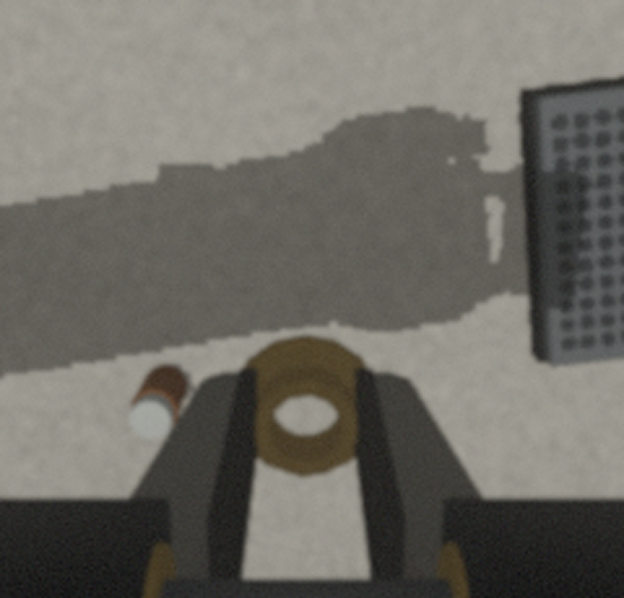

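>>> apply_moves([
  [[-14,-30,0],[0,0,0]],
  [[-28,-60,0],[0,0,0]],
  [[-42,-90,0],[0,0,0]],
  [[-57,-120,0],[0,0,0]],
  [[-72,-150,0],[0,0,0]],
  [[-87,-180,5],[0,0,0]],
  [[-100,-208,12],[0,0,0]],
  [[-109,-226,20],[0,0,0]],
  [[-109,-226,25],[0,0,0]],
  [[-109,-226,25],[0,0,0]],
])

```text
time: 48.8
tcp_pos: [0.4771, 0.1556, 0.1786]
ee_rot: [3.141, 0.002, -0.002]
wrist_force: [-0.2, -0.6, -1.1]
width: 0.0224
```

>>> apply_moves([
  [[0,0,0],[0,0,0]],
  [[0,0,0],[0,0,0]],
  [[0,0,0],[0,0,0]],
])

```text
time: 49.18
tcp_pos: [0.4775, 0.1563, 0.1797]
ee_rot: [3.142, -0.0, -0.002]
wrist_force: [0.2, -0.3, -0.4]
width: 0.0227
```

```bash
python3 - <<'E'
from h import *
o,im=snap("wrist","ab_wrist.png"); print(o["tcp_pos"],o["ee_rot"],o["width"],o["wrist_force"],o["time"])
crop("ab_wrist.png","ab1.png",160,100,400,330,2.6)
T=np.array([.4766,.156,0])
for z in (.038,.063,.106): print(z,(proj("wrist",T+[0,0,z],o)-[160,100])*2.6)
E
```

```text
[0.47748746 0.15633385 0.17971829] [ 3.14155736e+00 -3.23435512e-04 -1.73509934e-03] 0.02270254265417579 [ 0.20691609 -0.27410708 -0.37999706] 49.175
0.038 [302.23198632 270.70406121]
0.063 [302.04081799 287.88527522]
0.106 [301.62421003 325.32783089]
```

View pics/ab1.png

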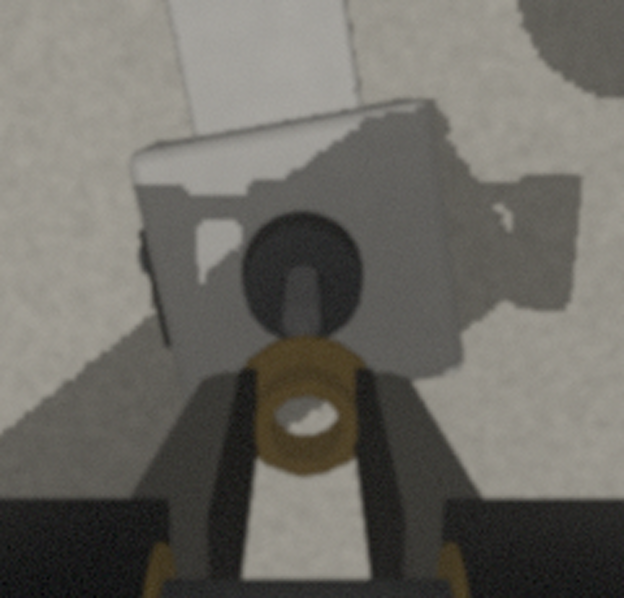

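>>> apply_moves([
  [[-1,0,15],[0,0,0]],
  [[-1,0,30],[0,0,0]],
  [[-1,0,42],[0,0,0]],
  [[-1,0,49],[0,0,0]],
  [[-1,0,56],[0,0,0]],
  [[-1,0,63],[0,0,0]],
  [[-1,0,70],[0,0,0]],
  [[-1,0,74],[0,0,0]],
  [[-1,0,74],[0,0,0]],
])

```text
time: 50.35
tcp_pos: [0.476, 0.1566, 0.1053]
ee_rot: [3.141, 0.0, -0.001]
wrist_force: [-0.0, -0.5, 0.6]
width: 0.0226
```

```bash
python3 - <<'E'
from h import *
o,im=snap("wrist","ac_wrist.png"); print(o["tcp_pos"],o["ee_rot"],o["width"],o["wrist_force"],o["time"])
crop("ac_wrist.png","ac1.png",160,100,400,330,2.6)
snap("side","ac_side.png"); crop("ac_side.png","ac2.png",230,200,390,360,3)
E
```

```text
[0.47604953 0.15664822 0.10531033] [ 3.14143197e+00  4.90239767e-04 -8.72964569e-04] 0.02261233398390576 [-0.03542522 -0.47084457  0.59270565] 50.35
```

View pics/ac1.png

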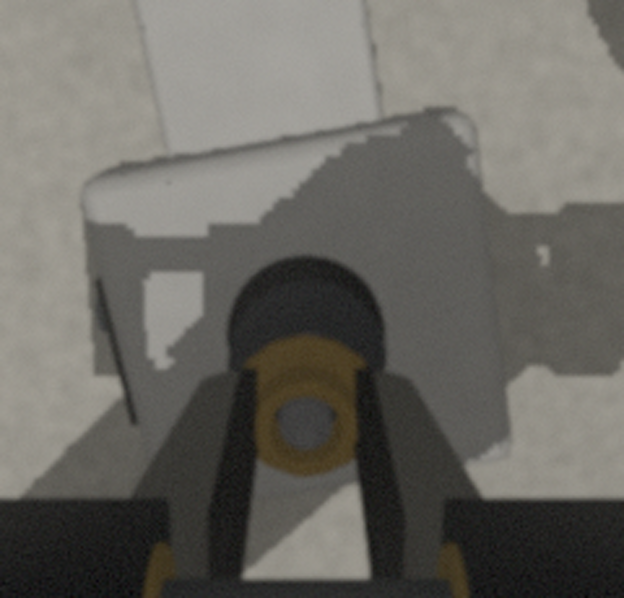

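View pics/ac2.png

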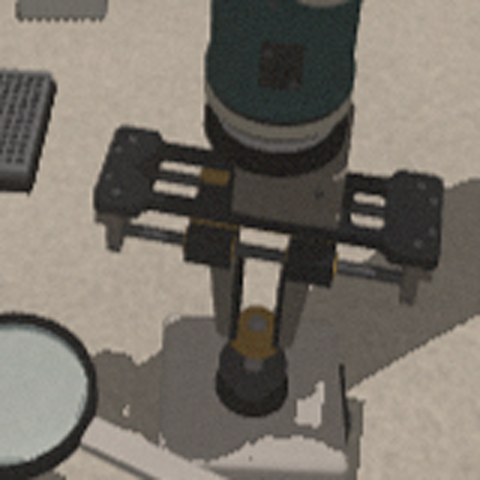

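>>> apply_moves([
  [[0,0,7],[0,0,0]],
  [[0,0,13],[0,0,0]],
  [[0,0,18],[0,0,0]],
  [[0,0,22],[0,0,0]],
  [[0,0,24],[0,0,0]],
  [[0,0,24],[0,0,0]],
  [[0,0,24],[0,0,0]],
])

```text
time: 51.32
tcp_pos: [0.4763, 0.1567, 0.0817]
ee_rot: [-3.142, -0.0, -0.001]
wrist_force: [-0.4, -0.0, -0.1]
width: 0.0227
```

>>> apply_moves([
  [[0,0,0],[0,0,0]],
  [[0,0,0],[0,0,0]],
  [[0,0,0],[0,0,0]],
  [[0,0,0],[0,0,0]],
], hand=0.5)

```text
time: 51.82
tcp_pos: [0.4762, 0.1567, 0.0816]
ee_rot: [3.142, -0.0, -0.001]
wrist_force: [-0.2, 0.2, 0.4]
width: 0.046
```

>>> apply_moves([
  [[0,0,-10],[0,0,0]],
  [[0,0,-30],[0,0,0]],
  [[0,0,-60],[0,0,0]],
  [[0,0,-95],[0,0,0]],
  [[0,0,-120],[0,0,0]],
  [[0,0,-120],[0,0,0]],
  [[0,0,-120],[0,0,0]],
])

```text
time: 52.7
tcp_pos: [0.4758, 0.1564, 0.201]
ee_rot: [3.141, 0.001, -0.001]
wrist_force: [-0.4, -0.5, -0.7]
width: 0.0459
```

```bash
python3 - <<'E'
from h import *
o,im=snap("wrist","ad_wrist.png"); print(o["tcp_pos"],o["ee_rot"],o["width"],o["wrist_force"],o["time"])
crop("ad_wrist.png","ad1.png",100,40,500,340,2)
for n in ["scene","side"]: snap(n,f"ad_{n}.png")
a=cv2.imread("pics/ad_side.png")[270:370,260:360]; b=cv2.imread("pics/ad_scene.png")[160:260,330:430]
cv2.imwrite("pics/ad2.png",np.hstack([cv2.resize(a,(400,400),interpolation=2),cv2.resize(b,(400,400),interpolation=2)]))
E
```

```text
[0.47578822 0.15635337 0.20103619] [ 3.14108065e+00  7.32797644e-04 -1.14487174e-03] 0.04593700570704472 [-0.43717537 -0.50716769 -0.72601655] 52.7
```

View pics/ad1.png

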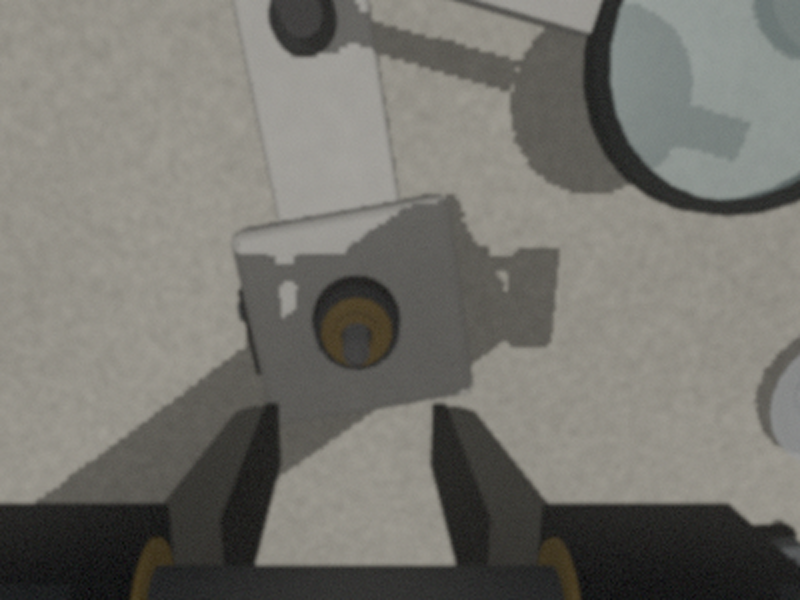

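View pics/ad2.png

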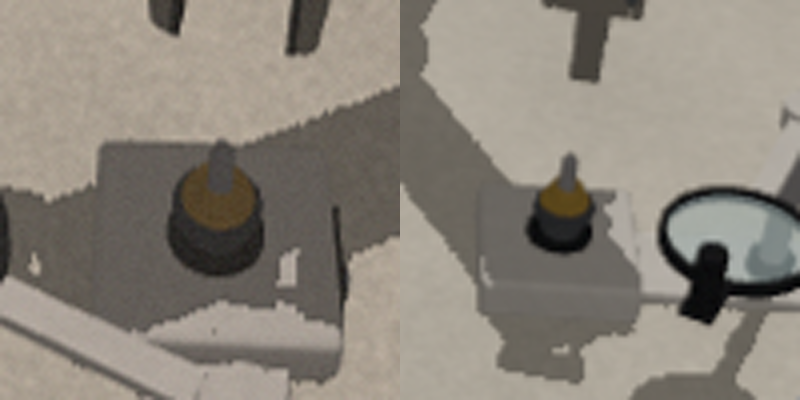

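```bash
python3 - <<'E'
from h import *
from scipy.optimize import least_squares
o=dict(tcp_pos=np.array([.6670,.2497,.3010]),ee_rot=np.array([3.139,-.002,1.308]))
f=lambda u,v,z:onz("wrist",u/1.42,v/1.42,z,o).round(4)
k2=f(394,302,.195); l2=f(393,181,.153); print("k2",k2,"l2",l2)
k1=np.array([.4804,.0848]); l1=np.array([.4709,.1579]); s=np.array([.4766,.156])
g=lambda p:[np.hypot(*(p-s))-.155,np.hypot(*(p-l1))-.155,np.hypot(*(p-k1))-.227,np.hypot(*(p-l2[:2]))-.155,np.hypot(*(p-k2[:2]))-.227]
r=least_squares(g,[.45,.306]); p=r.x; print(p,(r.fun*1e3).round(1))
a=lambda q:np.arctan2(*(q-p)[::-1])
print("ang s",a(s),"l1",a(l1),"k1",a(k1),"l2",a(l2[:2]),"k2",a(k2[:2]),"tcp2",a(np.array([.667,.2495])))
k0=p+.227*(s-p)/np.hypot(*(s-p)); print("knob at q=0",k0)
plan([.667,.2495,.30],1.308,10)
E
```

```text
k2 [0.6666 0.2503 0.195 ] l2 [0.5949 0.269  0.153 ]
[0.44637311 0.30941345] [ 1.4 -1.5  0.2 -1.1  1. ]
ang s -1.3762591819529253 l1 -1.4103092262866737 k1 -1.4204486260469584 l2 -0.26566360091765684 k2 -0.2622392223594905 tcp2 -0.26516530486465717
knob at q=0 [0.49025503 0.08669529]
t 52.85 tcp [0.4756 0.1565 0.2005] rot [ 3.141e+00  2.000e-03 -1.000e-03] F [ 0.7 -0.2  0.5] w 0.0461
shift [191.2 -93.2 -99.9] turn [ -0.1   0.1 -75. ]
[[np.float64(19.1), np.float64(-9.3), np.float64(-10.0)], [np.float64(-0.0), np.float64(0.0), np.float64(-7.5)]]
[[np.float64(38.2), np.float64(-18.6), np.float64(-20.0)], [np.float64(-0.0), np.float64(0.0), np.float64(-15.0)]]
[[np.float64(57.3), np.float64(-28.0), np.float64(-30.0)], [np.float64(-0.0), np.float64(0.0), np.float64(-22.5)]]
[[np.float64(76.5), np.float64(-37.3), np.float64(-40.0)], [np.float64(-0.0), np.float64(0.0), np.float64(-30.0)]]
[[np.float64(95.6), np.float64(-46.6), np.float64(-50.0)], [np.float64(-0.0), np.float64(0.1), np.float64(-37.5)]]
[[np.float64(114.7), np.float64(-55.9), np.float64(-60.0)], [np.float64(-0.0), np.float64(0.1), np.float64(-45.0)]]
[[np.float64(133.8), np.float64(-65.2), np.float64(-70.0)], [np.float64(-0.0), np.float64(0.1), np.float64(-52.5)]]
[[np.float64(152.9), np.float64(-74.5), np.float64(-79.9)], [np.float64(-0.0), np.float64(0.1), np.float64(-60.0)]]
[[np.float64(172.0), np.float64(-83.9), np.float64(-89.9)], [np.float64(-0.1), np.float64(0.1), np.float64(-67.5)]]
[[np.float64(191.2), np.float64(-93.2), np.float64(-99.9)], [np.float64(-0.1), np.float64(0.1), np.float64(-75.0)]]
```

>>> apply_moves([
  [[0,0,-40],[0,0,-4]],
  [[0,0,-80],[0,0,-12]],
  [[20,-10,-100],[0,0,-20]],
  [[50,-25,-100],[0,0,-28]],
  [[80,-40,-100],[0,0,-36]],
  [[110,-55,-100],[0,0,-45]],
  [[140,-69,-100],[0,0,-54]],
  [[165,-80,-100],[0,0,-63]],
  [[182,-88,-100],[0,0,-70]],
  [[191,-93,-100],[0,0,-75]],
])

```text
time: 54.1
tcp_pos: [0.6678, 0.2498, 0.2994]
ee_rot: [-3.139, 0.001, 1.311]
wrist_force: [-0.3, 0.6, 0.4]
width: 0.046
```

>>> apply_moves([
  [[0,0,0],[0,0,0]],
  [[0,0,0],[0,0,0]],
  [[0,0,0],[0,0,0]],
], hand=0.75)

```text
time: 54.48
tcp_pos: [0.667, 0.2493, 0.3016]
ee_rot: [3.141, 0.001, 1.307]
wrist_force: [-0.1, -0.4, 0.1]
width: 0.069
```

```bash
python3 - <<'E'
from h import *
o,im=snap("wrist","ae_wrist.png"); print(o["tcp_pos"],o["ee_rot"],o["width"],o["time"])
crop("ae_wrist.png","ae1.png",0,0,560,420,1.42)
plan([.6666,.2500,.1755],1.308)
E
```

```text
[0.66697591 0.2492579  0.30159462] [3.14148292e+00 5.14601130e-04 1.30728670e+00] 0.0689625124392508 54.475
t 54.52 tcp [0.6671 0.2492 0.3017] rot [3.141 0.    1.307] F [0.2 0.5 1.1] w 0.0691
shift [  0.7  -0.7 126.2] turn [ 0.  0. -0.]
```

View pics/ae1.png

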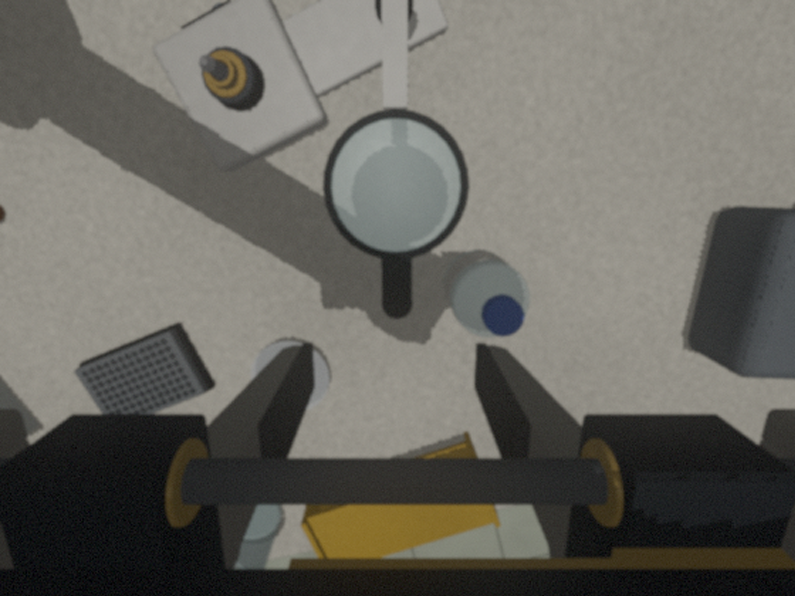

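>>> apply_moves([
  [[1,-1,30],[0,0,0]],
  [[1,-1,65],[0,0,0]],
  [[1,-1,95],[0,0,0]],
  [[1,-1,115],[0,0,0]],
  [[1,-1,126],[0,0,0]],
  [[1,-1,126],[0,0,0]],
  [[1,-1,126],[0,0,0]],
])

```text
time: 55.4
tcp_pos: [0.6671, 0.2512, 0.1768]
ee_rot: [3.14, -0.001, 1.308]
wrist_force: [0.4, 0.2, -0.1]
width: 0.069
```

>>> apply_moves([
  [[0,0,0],[0,0,0]],
  [[0,0,0],[0,0,0]],
  [[0,0,0],[0,0,0]],
  [[0,0,0],[0,0,0]],
  [[0,0,0],[0,0,0]],
  [[0,0,0],[0,0,0]],
  [[0,0,0],[0,0,0]],
  [[0,0,0],[0,0,0]],
], hand=0.1, squeeze=15)

```text
time: 56.4
tcp_pos: [0.6666, 0.2508, 0.1755]
ee_rot: [3.142, -0.0, 1.308]
wrist_force: [0.2, -0.1, 0.2]
width: 0.0196
```

```bash
python3 - <<'E'
from h import *
p=np.array([.4464,.3094]); o=get_obs(); k=o["tcp_pos"][:2]-p; a=np.arctan2(k[1],k[0]); print(o["tcp_pos"],o["ee_rot"],a)
arc(p,(-1.3763-a)/2,10)
E
```

```text
[0.66664587 0.25077627 0.17553409] [ 3.14157917e+00 -1.53717914e-04  1.30795546e+00] -0.26014240724095716
r 0.22791442412115154 ang -0.26014240724095716 F [ 0.19947454 -0.09336714  0.19783209] w 0.019622679169370754
-0.056 [-12.7  -1.2  -0. ] 3.2
-0.112 [-25.3  -2.3  -0. ] 6.4
-0.167 [-37.8  -4.   -0. ] 9.6
-0.223 [-50.3  -6.4  -0. ] 12.8
-0.279 [-62.5  -9.5  -0. ] 16.0
-0.335 [-74.6 -13.3  -0. ] 19.2
-0.391 [-86.5 -17.8  -0. ] 22.4
-0.446 [-98.1 -22.9  -0. ] 25.6
-0.502 [-109.4  -28.7   -0. ] 28.8
-0.558 [-120.3  -35.    -0. ] 32.0
```

>>> apply_moves([
  [[-12.7,-1,0],[0,0,3.2]],
  [[-25.3,-2.3,0],[0,0,6.4]],
  [[-38,-4,0],[0,0,9.6]],
  [[-50,-6.4,0],[0,0,12.8]],
  [[-62.5,-9.5,0],[0,0,16]],
  [[-74.6,-13.3,0],[0,0,19.2]],
  [[-86.5,-17.8,0],[0,0,22.4]],
  [[-98,-23,0],[0,0,25.6]],
  [[-109.4,-28.7,0],[0,0,28.8]],
  [[-120.3,-35,0],[0,0,32]],
])

```text
time: 57.65
tcp_pos: [0.6024, 0.1433, 0.1755]
ee_rot: [3.141, -0.002, 0.747]
wrist_force: [4.3, 1.9, -3.8]
width: 0.019
```

```bash
python3 - <<'E'
from h import *
p=np.array([.4464,.3094]); o=get_obs(); k=o["tcp_pos"][:2]-p; a=np.arctan2(k[1],k[0]); print(o["tcp_pos"],o["ee_rot"],a)
arc(p,(-1.3763-a),10)
E
```

```text
[0.60244527 0.1432629  0.17554364] [ 3.14056888e+00 -2.26438353e-03  7.47119132e-01] -0.8167112527001352
r 0.22792907187174433 ang -0.8167112527001352 F [ 4.32676035  1.90314327 -3.7979086 ] w 0.018965017143875898
-0.056 [-12.7  -1.2  -0. ] 3.2
-0.112 [-25.4  -2.2  -0.1] 6.4
-0.168 [-38.   -3.9  -0.1] 9.6
-0.224 [-50.4  -6.2  -0.1] 12.8
-0.28 [-62.8  -9.3  -0.2] 16.0
-0.336 [-74.9 -13.1  -0.2] 19.2
-0.392 [-86.8 -17.5  -0.2] 22.4
-0.448 [-98.4 -22.6  -0.2] 25.6
-0.504 [-109.8  -28.4   -0.3] 28.9
-0.56 [-120.7  -34.7   -0.3] 32.1
```

>>> apply_moves([
  [[-12.7,-0.7,0],[0,0,3.2]],
  [[-25.4,-1.5,0],[0,0,6.4]],
  [[-38,-3.2,0],[0,0,9.6]],
  [[-50.4,-5.5,0],[0,0,12.8]],
  [[-62.8,-8.5,0],[0,0,16]],
  [[-74.9,-12.3,0],[0,0,19.2]],
  [[-86.8,-16.7,0],[0,0,22.4]],
  [[-98.4,-21.8,0],[0,0,25.6]],
  [[-109.8,-27.6,0],[0,0,28.8]],
  [[-120.5,-34,0],[0,0,32]],
])

```text
time: 58.9
tcp_pos: [0.4906, 0.0867, 0.1755]
ee_rot: [-3.141, -0.002, 0.189]
wrist_force: [3.9, 2.1, -5.6]
width: 0.019
```

>>> apply_moves([
  [[0,0,0],[0,0,0]],
  [[0,0,0],[0,0,0]],
  [[0,0,0],[0,0,0]],
])

```text
time: 59.28
tcp_pos: [0.49, 0.0866, 0.1755]
ee_rot: [-3.141, 0.001, 0.192]
wrist_force: [-2.7, 0.6, 0.2]
width: 0.0194
```

```bash
python3 - <<'E'
from h import *
p=np.array([.4464,.3094]); o,im=snap("wrist","af_wrist.png"); k=o["tcp_pos"][:2]-p; a=np.arctan2(k[1],k[0]); print(o["tcp_pos"],o["ee_rot"],a,o["wrist_force"],o["time"])
crop("af_wrist.png","af1.png",120,0,420,260,2.6)
T=np.array([.4766,.156,0])
for z in (.038,.063,.106,.151): print(z,(proj("wrist",T+[0,0,z],o)-[120,0])*2.6)
snap("scene","af_scene.png"); crop("af_scene.png","af2.png",330,150,450,250,5)
snap("side","af_side.png"); crop("af_side.png","af3.png",250,230,390,410,3.3)
E
```

```text
[0.49002878 0.08663354 0.1754604 ] [-3.14134700e+00  8.99028205e-04  1.91572739e-01] -1.3773944317530429 [-2.66568453  0.5890348   0.16817929] 59.275
0.038 [408.88887218 344.15845653]
0.063 [408.83877903 345.78869903]
0.106 [408.72718743 349.42036   ]
0.151 [408.5549693  355.02506419]
```

View pics/af1.png

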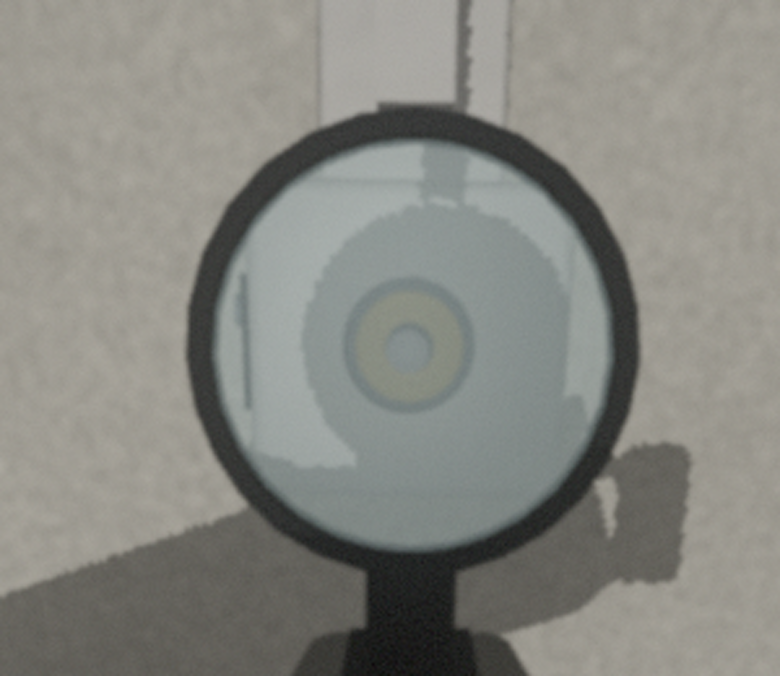

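View pics/af2.png

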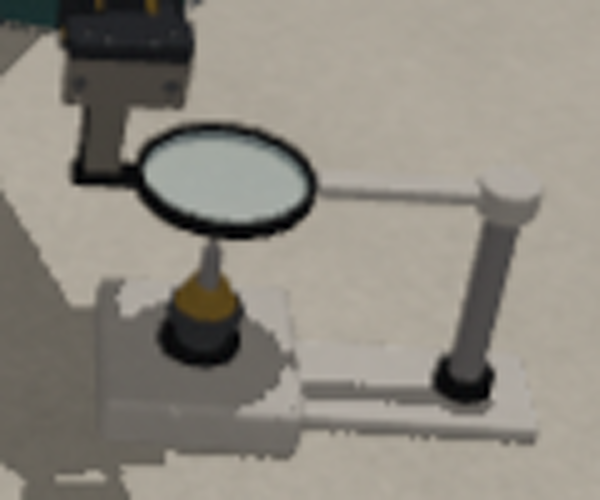

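View pics/af3.png

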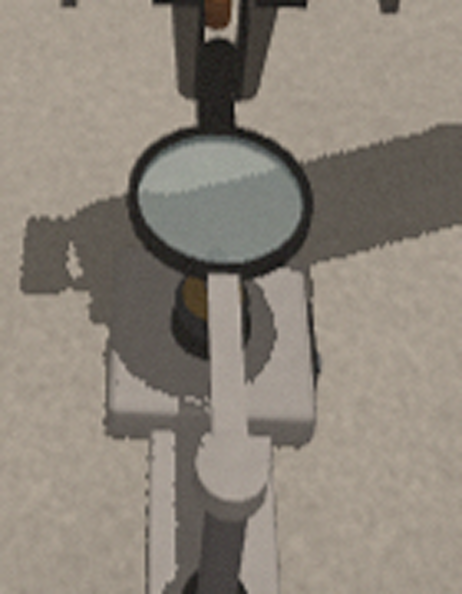

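>>> apply_moves([
  [[-0.7,0,0],[0,0,0]],
  [[-1.5,0,0],[0,0,0]],
  [[-1.5,0,0],[0,0,0]],
  [[-1.5,0,0],[0,0,0]],
])

```text
time: 59.92
tcp_pos: [0.489, 0.0864, 0.1755]
ee_rot: [-3.141, -0.001, 0.191]
wrist_force: [2.7, 3.5, -6.7]
width: 0.0201
```

```bash
python3 - <<'E'
from h import *
o,im=snap("wrist","ag_wrist.png"); print(o["tcp_pos"],o["ee_rot"],o["wrist_force"],o["time"])
crop("ag_wrist.png","ag1.png",120,0,420,260,2.6)
g=cv2.cvtColor(im,cv2.COLOR_RGB2GRAY); m=(g<75).astype(np.uint8); m[225:]=0
cs,_=cv2.findContours(m,cv2.RETR_CCOMP,cv2.CHAIN_APPROX_NONE)
for c in sorted(cs,key=len)[-5:]:
    if len(c)>20: print(len(c),cv2.fitEllipse(c))
T=np.array([.4766,.156,0])
for z in (.106,.151): print(z,proj("wrist",T+[0,0,z],o))
E
```

```text
[0.48901213 0.08639521 0.17551885] [-3.14119090e+00 -6.97435318e-04  1.91149275e-01] [ 2.65748022  3.49420171 -6.71456229] 59.925
446 ((278.6449279785156, 132.04083251953125), (155.3279266357422, 159.71890258789062), 2.1412057876586914)
507 ((278.9028015136719, 132.06089782714844), (170.8519287109375, 180.66693115234375), 0.40478843450546265)
0.106 [278.44122347 134.34815793]
0.151 [278.79802663 136.48001663]
```

View pics/ag1.png

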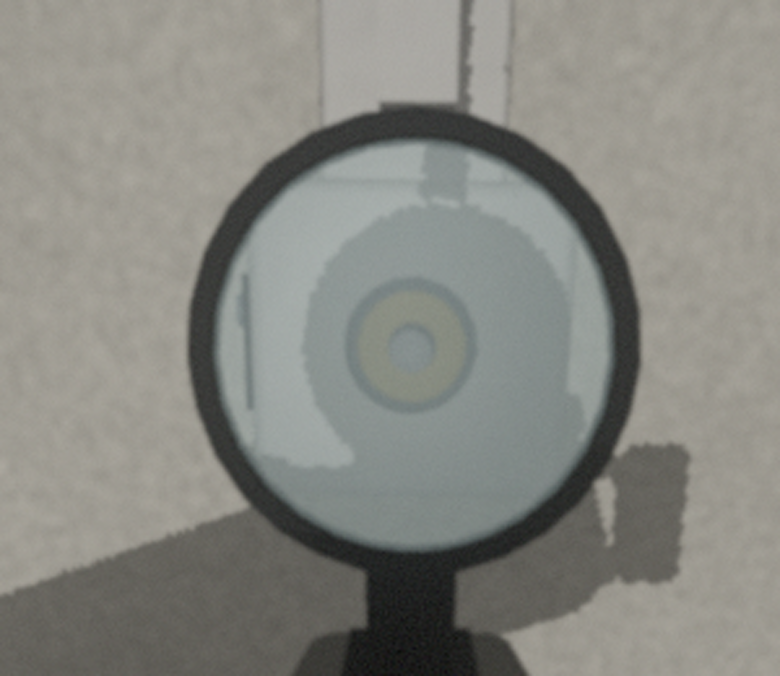

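>>> apply_moves([
  [[0,0,0],[0,0,0]],
  [[0,0,0],[0,0,0]],
  [[0,0,0],[0,0,0]],
  [[0,0,0],[0,0,0]],
  [[0,0,0],[0,0,0]],
], hand=0.6)

```text
time: 60.6
tcp_pos: [0.4887, 0.0861, 0.1756]
ee_rot: [3.141, 0.0, 0.191]
wrist_force: [0.1, -0.0, 0.4]
width: 0.0552
```

>>> apply_moves([
  [[0,0,-10],[0,0,0]],
  [[0,0,-30],[0,0,0]],
  [[0,0,-60],[0,0,0]],
  [[0,0,-95],[0,0,0]],
  [[0,0,-130],[0,0,0]],
  [[0,0,-150],[0,0,0]],
  [[0,0,-150],[0,0,0]],
  [[0,0,-150],[0,0,0]],
  [[0,0,-150],[0,0,0]],
])

```text
time: 61.72
tcp_pos: [0.4882, 0.086, 0.3245]
ee_rot: [-3.141, 0.002, 0.191]
wrist_force: [-0.0, 0.5, 0.3]
width: 0.0553
```

```bash
python3 - <<'E'
from h import *
o,im=snap("wrist","ah_wrist.png"); print(o["tcp_pos"],o["ee_rot"],o["wrist_force"],o["time"])
crop("ah_wrist.png","ah1.png",120,0,440,270,2.4)
g=cv2.cvtColor(im,cv2.COLOR_RGB2GRAY); m=(g<75).astype(np.uint8)
for c in cv2.findContours(m,cv2.RETR_CCOMP,cv2.CHAIN_APPROX_NONE)[0]:
    if len(c)>100 and c[:,0,1].max()<290: e=cv2.fitEllipse(c); print(len(c),e,onz("wrist",*e[0],.151,o))
T=np.array([.4766,.156,0])
for z in (.106,.151): print(z,proj("wrist",T+[0,0,z],o))
snap("scene","ah_scene.png"); crop("ah_scene.png","ah2.png",170,140,470,300,2.6)
snap("side","ah_side.png"); crop("ah_side.png","ah3.png",250,200,390,380,3.3)
E
```

```text
[0.48815547 0.08601378 0.32454948] [-3.14128047e+00  1.92730534e-03  1.91111713e-01] [-0.02965193  0.54833971  0.34729406] 61.725
250 ((551.1264038085938, 215.12982177734375), (23.041366577148438, 63.648563385009766), 9.313116073608398) [0.79808463 0.12443788 0.151     ]
257 ((15.609400749206543, 183.20703125), (38.30867385864258, 117.09465789794922), 175.88906860351562) [0.20030363 0.04580074 0.151     ]
332 ((279.3855895996094, 138.35606384277344), (88.50786590576172, 124.77649688720703), 0.6593673825263977) [0.47809107 0.14898954 0.151     ]
250 ((279.1903991699219, 130.04351806640625), (87.02420043945312, 89.58090209960938), 1.0866005420684814) [0.4762458  0.15733723 0.151     ]
104 ((539.2920532226562, 12.632010459899902), (27.26929473876953, 42.025264739990234), 69.93128204345703) [0.70004557 0.31148336 0.151     ]
0.106 [279.10123266 130.69901578]
0.151 [279.27623296 131.39407828]
```

View pics/ah1.png

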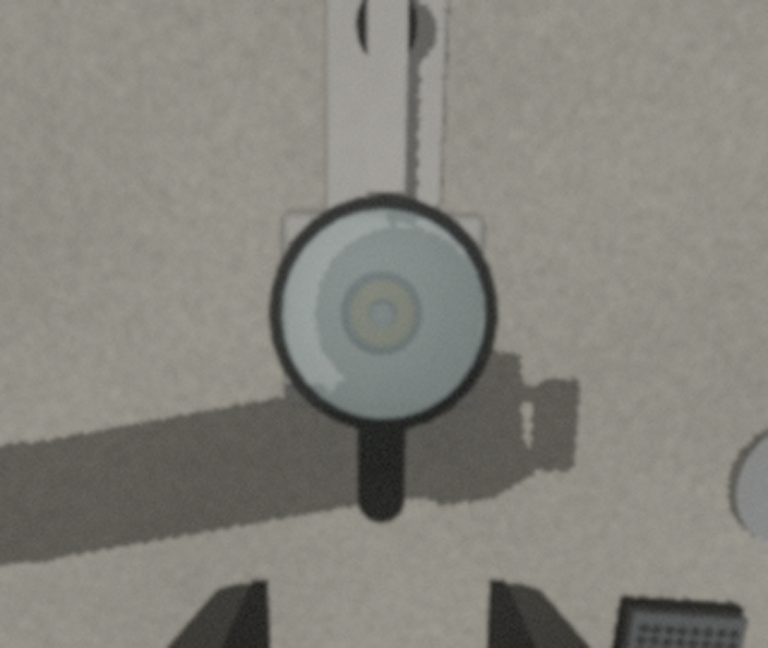

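View pics/ah2.png

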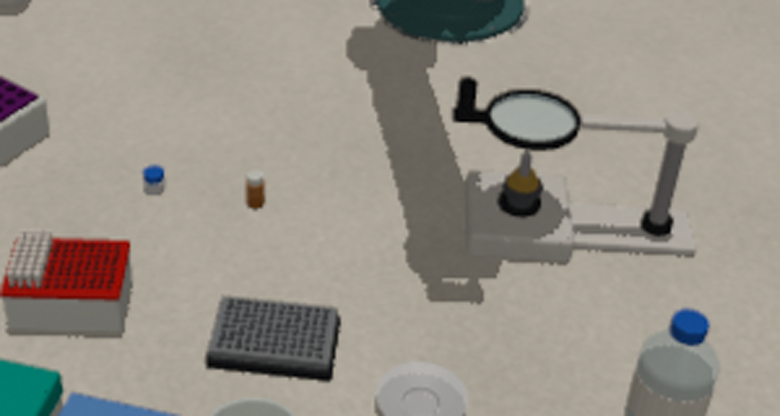

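View pics/ah3.png

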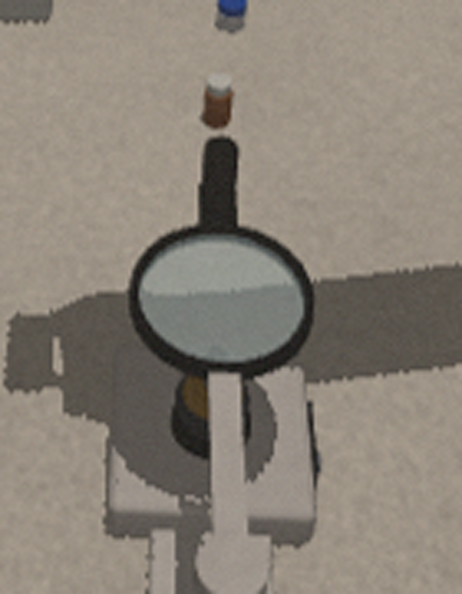

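```bash
python3 - <<'E'
from h import *
crop("ah_scene.png","ai.png",345,185,395,235,12)
for z in (.038,.053,.063,.068,.079,.106): print(z,((proj("scene",[.480,.1545,z])-[345,185])*12).round(0))
for c in ["scene"]:
  for n,z in [("spacer1_centre",.0075),("washer1_centre",.0025),("bushing",.071)]:
    for d in find_in(c,n):
      print(n,round(d["p"],2),np.round(d["rect"],1))
E
```

```text
0.038 [293. 383.]
0.053 [300. 335.]
0.063 [305. 303.]
0.068 [308. 287.]
0.079 [314. 251.]
0.106 [327. 161.]
bushing 0.59 [365.8 207.5 374.2 213. ]
```

View pics/ai.png

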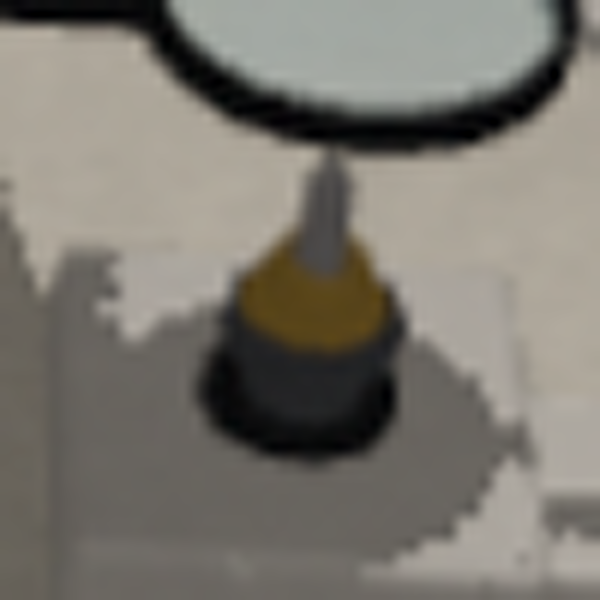

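The stack heights match full seating: the bore rim is at row 275 (270 predicted) and the flange's lower edge at row 350 (346 predicted). The lens is centred to about 1 mm and the gripper is clear, so I'm handing in.

```bash
python3 - <<'E'
from plant import *
print(close_job()); 
E
```

```text
the job is handed in; nothing more can be done
None
```

The restack is done and handed in at about 62 s of the 210 s allowed. I swung the magnifier clear by its knob (about 1.15 rad). I then threaded the one spacer, both washers and the bushing, flange down, onto the spindle. Last, I swung the magnifier back over the stack and let go of the knob.

**Last checks:**
- **Lens:** its centre measured at (0.476, 0.157) m against the spindle at (0.477, 0.156) m, so within about 1.5 mm.
- **Stack:** the bore rim and the flange's lower edge lie where a fully seated stack should show them, to about 1 mm. This was judged from one camera (scene).
- **Forces:** wrist readings stayed below about 13 N throughout.
- **Bench:** nothing else was handled or looked moved. No spacer, washer or bushing was left lying on the bench, and I saw none knocked aside.

**Disagreements:**
- The scene camera puts the spindle about 4 mm further out in x than the wrist and side cameras. I went by the wrist camera, and every part threaded without resistance.
- The gripper read about 42 mm on the 44 mm washers and 22.5 mm on the 24 mm barrel. Each was held flat in the pictures.

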